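Find the round bonbon mould in the lidded boxes and set it on the vibrating table

ROBOT

A 6-joint arm with a two-finger parallel gripper is mounted at the origin on the work surface. World frame = base frame: x ahead of the robot, y to its left, z up, the work surface at z = 0. Lengths are in m, angles in rad, forces in N, time in s.
With the tool pointing down it reaches from about 0.225 to 0.875 m from the base axis. Payload 3.4 kg.
Tool frame: the origin (TCP) lies at the very end of the fingers, on their centre line; the grasp point (between the pads) lies 19 mm behind it; z points along the fingers, y is the direction in which the jaws open and shut (so a half turn about z gives the same grasp; the last joint's range is limited). The gripper opens to 85 mm and grips with 20 to 120 N. Pads are 22 mm wide; open, the fingers measure 114 mm over their backs; the gripper's body (76 mm by 85 mm) begins 54 mm behind the grasp point. The pads swing forward as they close: fully open they stand 13 mm farther back than shut.
Start: joints at [1.146, 0.276, 1.505, -0, 1.361, -0.121], TCP at [0.172, 0.549, 0.207] pointing down, gripper open.
Joint ranges: [-2.89, 2.89], [-0.75, 2.08], [0.22, 2.7], [-1.18, 4.32], [0.11, 2.71], [-2.7, 2.7]. Speed limits (rad/s): [2.57, 2.57, 3.14, 3.14, 3.14, 3.14].

INTERFACE

Orientations are given as a unit quaternion [w, x, y, z].
In Python, from rig import get_state, get_image, camera_model, sign_off gives the robot as it stands. The module is installed in compiled form; this text tells all that it offers.
- The arm moves only by the tool drive_tool, never from a script. Its argument "motion" is text: rows parted by semicolons, each of 7 numbers parted by spaces: the turn, a rotation vector about the tool's x, y, z in degrees, then the shift along the tool's x, y, z in m, then the opening in per cent of the stroke, from 0 (shut) to 100 (fully open). In form: wx wy wz tx ty tz hand; .... A call has 1 to 12 rows; each row shifts and turns the pose as measured when the row begins, along the tool's axes as they then stand; what a row does not reach is not made up. A row lasts 1/8 s, in which the tool goes at most 62.5 mm and 10.7 degrees, less where a joint would pass 70% of its speed; a pose out of reach is approached as far as the arm can. A call is refused whole if a number of a shift passes 0.0625 or a number of a turn 10.7, either way. A call with a gripper value outside its range is refused whole. The fingers move at their own pace and stop on an object; "newtons" is the grip in N (left out, the last holds). Time passes only in rows, so rows that do not move let the fingers close. It gives the time, the measured TCP pose, the force and the opening at its end, in the units of the state.
- get_state(): the state, without advancing time (a new reading comes with each control period).
- get_image(name): name is "scene" or "top" or "wrist"; returns (picture, depth): 384x512x3 uint8, red, green, blue; 384x512 float32, m along the optical axis (not along the pixel's ray), 0 where there is no reading.
- camera_model(name): a dict with "camera_matrix" (3x3 intrinsics, pixels), "D" ([k1, k2, p1, p2, k3] as OpenCV has them; the pictures are not rectified), "cam_to_world" (4x4, takes a point from camera to world coordinates); the wrist camera has in their place "T_tool_cam" (4x4, takes a point from camera to tool coordinates, whose origin is the TCP and whose axes are the flange's). Camera axes: x right, y up, looking along -z (the intrinsics and any distortion apply to the point x, -y, -z); pixel columns grow to the right and rows downward; lengths in m; the calibration is good to about 2 mm. A picture is of the moment at which its call begins: read the wrist's pose just before it. camera_model takes no time and is no camera call.
- sign_off(): hands the job in, once; it reports no verdict.
The state is a dict: "clock": time; "qpos": joint angles; "qd": joint speeds; "effort": joint torques, N m; "position": TCP position; "ee_rot": TCP orientation; "contact_force": force on the tool from outside, world axes, zero at the start; "moment": the same for the moment, N m; "width": finger opening in m.
Only numpy, scipy, OpenCV 4.12 (cv2) and the standard library are available. Lean on these libraries where they do the work, as an engineer would, in place of code of your own. Each camera call takes 0.05 s, during which the arm holds its last target.

TASK

The white bonbon mould with the four round hollows is in one of the three lidded boxes, and we need it ready for filling: open the boxes one at a time, never two lids up together, until you find it, and set it down gently on the vibrating table's grille, hollows up, lying flat inside the four corner angles. Leave the other moulds in their boxes, finish with all three lids shut and disturb nothing else on the bench.

Things in the scene. Friction and masses are not known exactly. Their poses are not given: they have to be found in the camera images.
- mould_round_c (a point): the wanted bonbon mould: a white plastic block 140 mm long (its x), 46 mm wide (its y), 28 mm high, 110 to 225 g, with a row of four round 27 mm hollows in its top; this point is its centre, half-way up (14 mm above its underside); z points out of the top, hollows upwards. It lies flat, hollows up and lengthwise within about 15 degrees, in one of the three boxes; a half turn about z makes no difference
- mould_bar_c (a point): a mould of the same size, not wanted: blue, with two long narrow slots in its top; its centre. Leave it in its box
- mould_square_c (a point): a mould of the same size, not wanted: yellow, with three square hollows in its top; its centre. Leave it in its box
- bay (a point): centre, on top of the grille (110 mm above the worktop), of the mould's bay on the vibrating table: 154 mm long (its x), 58 mm wide (its y), z up, marked off by four dark corner angles 12 mm high and 4 mm thick; their arms leave the middle 94 mm of each long side open for fingers
- vibrator: the vibrating table that carries the bay: a fixed steel housing 300 mm along x, 220 mm along y, with a black control panel on its -x face and a 280 x 200 mm grille on top, 110 mm high; origin under its centre, straight below the bay's centre, same axes as the bay
- box_orange_in (a point): centre of the inner floor (4 mm above the worktop) of the fixed grey box with the orange lid; x points from the box's front to its hinge side, z up. Box outside 175 (x) x 130 (y) x 60 mm high, inside 167 x 122 mm, walls 4 mm; it holds one mould
- lid_orange (a joint): opening of the orange lid in rad: 0 shut, 1.8 fully open, leaning back past upright against its stop, where it stays by itself. Let go above about 1.55 rad it falls back open, below about 1.4 rad it sinks shut by its own weight in one to two seconds (180 g, damped hinge)
- lid_orange_handle (a point): middle of the black loop handle on the orange lid: a round bar 12 mm thick and 48 mm long that runs from front to hinge (the lid's x), 32 mm above the lid's top, so it is pinched across y; 130 mm from the hinge line. Axes turn with the lid (x towards the hinge, z out of the lid's top)
- lid_orange_hinge (a point): middle of the hinge line of the orange lid, at the box's far rim 60.5 mm above the worktop; the line runs along this point's y; the lid's plate is 185 mm from here to its front edge, which stands 10 mm beyond the box, 134 mm wide and 6 mm thick
- box_green_in (a point): centre of the inner floor (4 mm above the worktop) of the fixed grey box with the green lid; x points from the box's front to its hinge side, z up. Box outside 175 (x) x 130 (y) x 60 mm high, inside 167 x 122 mm, walls 4 mm; it holds one mould
- lid_green (a joint): opening of the green lid in rad: 0 shut, 1.8 fully open, leaning back past upright against its stop, where it stays by itself. Let go above about 1.55 rad it falls back open, below about 1.4 rad it sinks shut by its own weight in one to two seconds (180 g, damped hinge)
- lid_green_handle (a point): middle of the black loop handle on the green lid: a round bar 12 mm thick and 48 mm long that runs from front to hinge (the lid's x), 32 mm above the lid's top, so it is pinched across y; 130 mm from the hinge line. Axes turn with the lid (x towards the hinge, z out of the lid's top)
- lid_green_hinge (a point): middle of the hinge line of the green lid, at the box's far rim 60.5 mm above the worktop; the line runs along this point's y; the lid's plate is 185 mm from here to its front edge, which stands 10 mm beyond the box, 134 mm wide and 6 mm thick
- box_red_in (a point): centre of the inner floor (4 mm above the worktop) of the fixed grey box with the red lid; x points from the box's front to its hinge side, z up. Box outside 175 (x) x 130 (y) x 60 mm high, inside 167 x 122 mm, walls 4 mm; it holds one mould
- lid_red (a joint): opening of the red lid in rad: 0 shut, 1.8 fully open, leaning back past upright against its stop, where it stays by itself. Let go above about 1.55 rad it falls back open, below about 1.4 rad it sinks shut by its own weight in one to two seconds (180 g, damped hinge)
- lid_red_handle (a point): middle of the black loop handle on the red lid: a round bar 12 mm thick and 48 mm long that runs from front to hinge (the lid's x), 32 mm above the lid's top, so it is pinched across y; 130 mm from the hinge line. Axes turn with the lid (x towards the hinge, z out of the lid's top)
- lid_red_hinge (a point): middle of the hinge line of the red lid, at the box's far rim 60.5 mm above the worktop; the line runs along this point's y; the lid's plate is 185 mm from here to its front edge, which stands 10 mm beyond the box, 134 mm wide and 6 mm thick
- spatula: bystander: spatula 240 mm long with a wooden handle, lying flat; origin under its middle
- scraper: bystander: flat steel scraper about 90 x 100 mm with a wooden grip, lying flat; origin under its middle
- bowl: bystander: steel bowl 140 mm wide, 60 mm high; origin under its centre
- bottle: bystander: white bottle with a yellow cap, 60 mm wide, 160 mm high; origin under its centre
- jar: bystander: green glass jar with a metal cap, 84 mm wide, 100 mm high; origin under its centre
- cup: bystander: white cup 72 mm wide, 75 mm high; origin under its centre
- mould_round: the same white mould; origin at the centre of its underside
There are look-alikes about, which are no part of the job. What is shaped like the part that bears box_green_in but yellow is not meant.

How it is judged:
By the outcome, as a careful person would: the job done as asked, in the order asked, and still so for the second after the job is handed in, with the robot touching nothing.
It also fails if it takes over 72 s, if anything falls off the work surface, if the arm or the gripper's body presses on something with over 40 N, if the wrist force passes 120 N, or if a joint passes its speed limit or range.

## Working session

There is one attempt and no reset: what is moved stays moved. The work goes in short steps, Python scripts to look and compute and a tool call to move; the robot and the scene stay as the last step left them, time stands still between calls to the robot, and variables do not carry over. Pictures are saved under pics/ and viewed, and the job is handed in when it is done.

Besides the shell and the picture viewer there is one more tool, called after "Emit:" as name(argument=value, ...), one argument or row to a line, values as JSON. drive_tool: Moves the arm, as the interface text tells. Its arguments: {"type":"object","properties":{"motion":{"type":"string"},"newtons":{"type":"number"}},"required":["motion"]}

```bash
mkdir -p pics; cat > h.py <<'E'
import numpy as np, cv2
from rig import get_state,get_image,camera_model
from scipy.spatial.transform import Rotation as R
def quat(q): return R.from_quat([q[1],q[2],q[3],q[0]])
def grab(name,tag):
    s=get_state(); im,d=get_image(name)
    cv2.imwrite(f'pics/{tag}.png',im[:,:,::-1]); 
    m=camera_model(name)
    if name=='wrist':
        T=np.eye(4);T[:3,:3]=quat(s['ee_rot']).as_matrix();T[:3,3]=s['position'];C=T@np.array(m['T_tool_cam'])
    else: C=np.array(m['cam_to_world'])
    np.savez(f'pics/{tag}.npz',im=im,d=d,K=np.array(m['camera_matrix']),D=np.array(m['D']),C=C)
    return im,d
def load(tag): return np.load(f'pics/{tag}.npz')
def ray(z,uv):
    p=cv2.undistortPoints(np.array(uv,float).reshape(-1,1,2),z['K'],z['D']).reshape(-1,2)
    return np.c_[p[:,0],-p[:,1],-np.ones(len(p))]
def pix(tag,uv):
    z=load(tag);r=ray(z,uv);d=np.array([z['d'][int(round(v)),int(round(u))] for u,v in uv])
    return (r*d[:,None])@z['C'][:3,:3].T+z['C'][:3,3]
def pixz(tag,uv,h):
    z=load(tag);r=ray(z,uv)@z['C'][:3,:3].T;o=z['C'][:3,3]
    return o+r*((h-o[2])/r[:,2])[:,None]
def cloud(tag):
    z=load(tag);H,W=z['d'].shape;u,v=np.meshgrid(np.arange(W),np.arange(H))
    r=ray(z,np.c_[u.ravel(),v.ravel()]);P=(r*z['d'].reshape(-1,1))@z['C'][:3,:3].T+z['C'][:3,3]
    return P.reshape(H,W,3)
def crop(tag,u0,v0,u1,v1,k,out):
    im=load(tag)['im'][v0:v1,u0:u1,::-1];cv2.imwrite(f'pics/{out}.png',cv2.resize(im,None,fx=k,fy=k,interpolation=cv2.INTER_CUBIC))
def project(tag,P):
    z=load(tag);c=(np.array(P)-z['C'][:3,3])@z['C'][:3,:3]
    c=c*[1,-1,-1];return cv2.projectPoints(c.reshape(-1,1,3),np.zeros(3),np.zeros(3),z['K'],z['D'])[0].reshape(-1,2)
E
python3 - <<'E'
from h import *
grab('top','top0');grab('scene','sc0')
s=get_state();print(s)
for n in('top','scene','wrist'):
    m=camera_model(n);print(n,{k:np.round(v,3).tolist() for k,v in m.items()})
E
```

```text
{'clock': 0.1, 'qpos': array([ 1.14596606e+00,  2.76534129e-01,  1.50598320e+00, -3.09412048e-05,
        1.36071999e+00, -1.20985496e-01]), 'qd': array([ 9.67245319e-05, -5.04903992e-04, -2.41858734e-03,  3.65328134e-04,
       -1.28652481e-03,  7.45730416e-04]), 'effort': array([ 1.10038531e-03, -4.17691648e+01, -2.46405208e+01, -1.91047066e-04,
        5.61633788e-03, -7.82639404e-06]), 'position': array([0.17183293, 0.54819328, 0.2060342 ]), 'ee_rot': array([-2.07077370e-04,  1.51335403e-01,  9.88482129e-01, -7.95975400e-04]), 'contact_force': array([-0.9191007 , -0.04484884,  0.73637041]), 'moment': array([ 0.0191586 , -0.03516454,  0.01127056]), 'width': 0.08528004358125915}
top {'camera_matrix': [[387.545, 0.0, 253.745], [0.0, 387.545, 188.826], [0.0, 0.0, 1.0]], 'D': [-0.076, 0.0, 0.0, 0.0, 0.0], 'cam_to_world': [[-0.016, 0.979, -0.205, 0.254], [-1.0, -0.016, 0.005, -0.059], [0.001, 0.205, 0.979, 1.188], [0.0, 0.0, 0.0, 1.0]]}
scene {'camera_matrix': [[418.21, 0.0, 256.821], [0.0, 418.21, 187.81], [0.0, 0.0, 1.0]], 'D': [-0.12, 0.0, 0.0, 0.0, 0.0], 'cam_to_world': [[-0.759, -0.528, 0.381, 0.909], [0.651, -0.63, 0.423, 0.413], [0.017, 0.569, 0.822, 0.995], [0.0, 0.0, 0.0, 1.0]]}
wrist {'camera_matrix': [[344.01, 0.0, 253.528], [0.0, 344.01, 194.255], [0.0, 0.0, 1.0]], 'D': [-0.083, 0.0, 0.0, 0.0, 0.0], 'T_tool_cam': [[0.001, 0.946, 0.323, 0.084], [1.0, -0.0, -0.001, -0.0], [-0.001, 0.323, -0.946, -0.166], [0.0, 0.0, 0.0, 1.0]]}
```

View pics/top0.png

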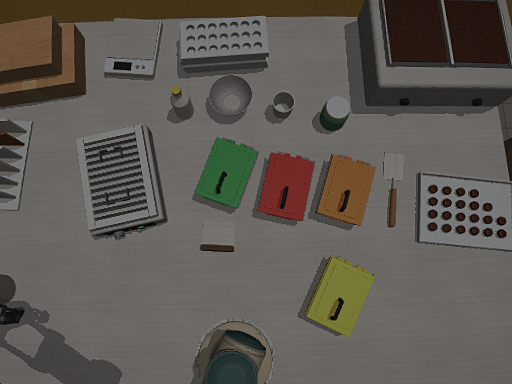

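View pics/sc0.png

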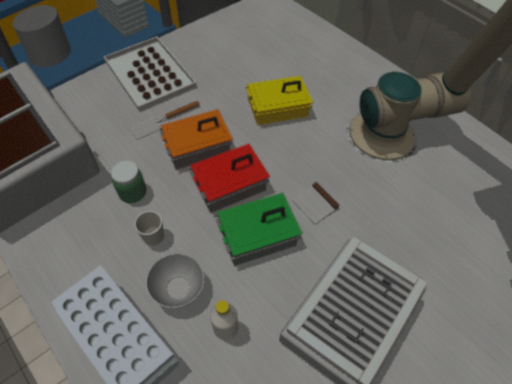

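```bash
python3 - <<'E'
from h import *
P=cloud('top0');im=load('top0')['im'];hsv=cv2.cvtColor(im,cv2.COLOR_RGB2HSV)
Z=P[:,:,2]
for n,lo,hi,(u,v) in [('green',45,80,(227,174)),('red',0,4,(287,187)),('orange',8,18,(346,190))]:
    m=(hsv[:,:,0]>=lo)&(hsv[:,:,0]<=hi)&(hsv[:,:,1]>120)
    if n=='red': m|=(hsv[:,:,0]>176)&(hsv[:,:,1]>120)
    uu,vv=np.meshgrid(np.arange(512),np.arange(384))
    m&=(abs(uu-u)<45)&(abs(vv-v)<50)&(Z>0.045)&(Z<0.08)
    # fill handle
    q=P[m];r=cv2.minAreaRect((q[:,:2]*1000).astype(np.float32));print(n,m.sum(),'zmed',np.median(q[:,2]),r)
    mh=(abs(uu-u)<30)&(abs(vv-v)<40)&(Z>0.088)&(Z<0.12);qh=P[mh]
    mu,ev=qh.mean(0),0
    c=cv2.minAreaRect((qh[:,:2]*1000).astype(np.float32));print('  handle',mh.sum(),mu,np.percentile(qh[:,2],[10,50,90]),c)
crop('top0',65,110,175,250,5,'vib')
crop('top0',190,130,380,230,4,'boxes')
E
```

```text
green 2527 zmed 0.06660509796085679 ((545.5910034179688, 16.787551879882812), (131.9701385498047, 191.7333984375), 69.22025299072266)
  handle 88 [0.50696198 0.03184615 0.10133684] [0.09734287 0.10154825 0.1048508 ] ((507.9674377441406, 32.63130187988281), (12.112898826599121, 59.736778259277344), 69.06371307373047)
red 2668 zmed 0.06687137472224347 ((500.6734924316406, -161.77395629882812), (134.70213317871094, 194.1529998779297), 76.16936492919922)
  handle 87 [ 0.4593499  -0.15027668  0.10229601] [0.09866816 0.10283621 0.10645616] ((460.47509765625, -150.75074768066406), (11.907814979553223, 58.25088882446289), 75.8761978149414)
orange 2615 zmed 0.06718516520814677 ((486.34552001953125, -340.0055236816406), (135.59112548828125, 193.22604370117188), 70.96472930908203)
  handle 91 [ 0.44634457 -0.32645715  0.10179406] [0.09716483 0.10274763 0.10568677] ((447.2422790527344, -327.819580078125), (12.714089393615723, 61.56593322753906), 71.1388931274414)
```

View pics/vib.png

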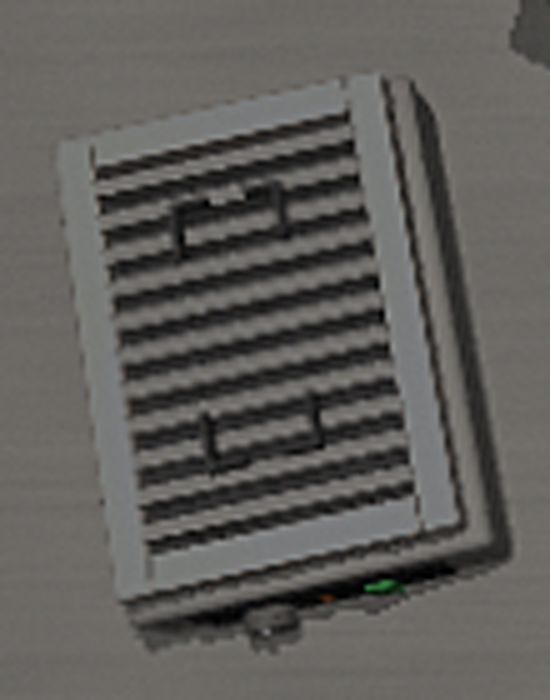

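View pics/boxes.png

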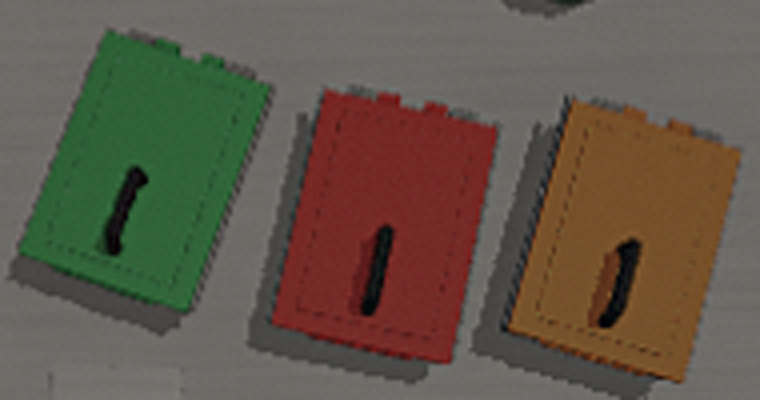

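```bash
cat >> h.py <<'E'
def down(yawx): # tool x at world angle yawx deg, z down
    a=np.radians(yawx);x=np.array([np.cos(a),np.sin(a),0]);z=np.array([0,0,-1.]);return np.c_[x,np.cross(z,x),z]
def cur():
    s=get_state();return s['position'],quat(s['ee_rot']).as_matrix(),s
def rows(wps,n=None,hand=100,start=None):
    """wps list of (p,R,nrows or None)"""
    if start is None: p,Rm,_=cur()
    else: p,Rm=start
    out=[]
    for w in wps:
        pt,Rt,n=w
        rv=R.from_matrix(Rm.T@Rt).as_rotvec(degrees=True);dp=pt-p
        if not n: n=max(1,int(np.ceil(max(np.linalg.norm(dp)/0.06,np.linalg.norm(rv)/10.5))))
        for i in range(n):
            P2=p+dp/n;R2=Rm@R.from_rotvec(rv/n,degrees=True).as_matrix()
            r=R.from_matrix(Rm.T@R2).as_rotvec(degrees=True);t=Rm.T@(P2-p)
            out.append(' '.join(f'{v:.1f}' for v in r)+' '+' '.join(f'{v:.4f}' for v in t)+f' {hand:g}')
            p,Rm=P2,R2
    print(len(out),'; '.join(out)); return p,Rm
BOX={'green':(np.array([.6289,-.0149,.0605]),-20.8),'red':(np.array([.5860,-.1828,.0605]),-13.8),'orange':(np.array([.5699,-.3688,.0605]),-19.0)}
def lidpose(n,th,pitch,off=0.019,dx=0.,dz=0.):
    """TCP pose with grasp point on handle at lid angle th(deg) and tool pitch(deg)"""
    h,a=BOX[n];a=np.radians(a);X=np.array([np.cos(a),np.sin(a),0]);Y=np.array([-np.sin(a),np.cos(a),0])
    L=R.from_rotvec(Y*np.radians(th)).as_matrix();g=h+L@(-(0.130-dx)*X+(0.038+dz)*np.array([0,0,1.]))
    Rt=R.from_rotvec(Y*np.radians(pitch)).as_matrix()@down(BOX[n][1]+180)
    return g+Rt[:,2]*off,Rt
E
python3 - <<'E'
from h import *
P=cloud('top0');Z=P[:,:,2]
uu,vv=np.meshgrid(np.arange(512),np.arange(384))
m=(uu>70)&(uu<165)&(vv>115)&(vv<235)
for lo,hi in((.095,.103),(.103,.107),(.107,.113),(.113,.118),(.118,.13)):print(lo,(m&(Z>lo)&(Z<hi)).sum())
q=P[m&(Z>.1)&(Z<.118)];print(cv2.minAreaRect((q[:,:2]*1000).astype(np.float32)))
# angle corner outer pts in crop px -> at z~.122 tops
uv=np.array([[175,205],[275,185],[322,445],[210,470]])/5+[65,110]
b=pixz('top0',uv,.118);print(b,b.mean(0));print(np.linalg.norm(b-np.roll(b,1,0),axis=1))
p,Rr=lidpose('green',0,0);print(p)
p2=p+[0,0,.07]
rows([(p2,Rr,None)])
# bystander positions
for n,uv in dict(bowl=(231,100),bottle=(177,92),cup=(284,100),jar=(336,105),oven=(385,95),scraper=(218,237)).items(): print(n,pix('top0',[uv])[0].round(3))
E
```

```text
0.095 648
0.103 1189
0.107 3153
0.113 95
0.118 111
((527.6068725585938, 338.41455078125), (282.7806396484375, 202.50648498535156), 12.275333404541016)
[[0.59818895 0.38245255 0.118     ]
 [0.60909439 0.3236602  0.118     ]
 [0.4545267  0.28778717 0.118     ]
 [0.44107621 0.35154229 0.118     ]] [0.52572156 0.33636055 0.118     ]
[0.1601245  0.05979522 0.15867591 0.06515851]
[0.50737266 0.03126391 0.0795    ]
11 -0.0 -0.0 0.3 -0.0432 -0.0357 0.0052 100; -0.0 -0.0 0.3 -0.0434 -0.0355 0.0052 100; -0.0 -0.0 0.3 -0.0435 -0.0352 0.0052 100; -0.0 -0.0 0.3 -0.0437 -0.0350 0.0052 100; -0.0 -0.0 0.3 -0.0439 -0.0348 0.0052 100; -0.0 -0.0 0.3 -0.0441 -0.0345 0.0052 100; -0.0 -0.0 0.3 -0.0443 -0.0343 0.0052 100; -0.0 -0.0 0.3 -0.0445 -0.0341 0.0052 100; -0.0 -0.0 0.3 -0.0447 -0.0338 0.0052 100; -0.0 -0.0 0.3 -0.0448 -0.0336 0.0051 100; -0.0 -0.0 0.3 -0.0450 -0.0333 0.0051 100
bowl [0.803 0.005 0.002]
bottle [ 0.254 -0.059  1.188]
cup [ 0.791 -0.167  0.024]
jar [ 0.738 -0.318  0.099]
oven [ 0.769 -0.471  0.101]
scraper [0.354 0.046 0.008]
```

Emit:
drive_tool(
  motion="0 0 0.3 -0.0435 -0.0355 0.005 100; 0 0 0.3 -0.0435 -0.0355 0.005 100; 0 0 0.3 -0.0435 -0.035 0.005 100; 0 0 0.3 -0.0435 -0.035 0.005 100; 0 0 0.3 -0.044 -0.035 0.005 100; 0 0 0.3 -0.044 -0.0345 0.005 100; 0 0 0.3 -0.044 -0.0345 0.005 100; 0 0 0.3 -0.0445 -0.034 0.005 100; 0 0 0.3 -0.0445 -0.034 0.005 100; 0 0 0.3 -0.045 -0.0335 0.005 100; 0 0 0.3 -0.045 -0.0335 0.005 100",
  newtons=30,
)

```text
clock: 1.48
position: [0.5157, 0.0197, 0.1467]
ee_rot: [-0.001, 0.177, 0.984, -0.0]
contact_force: [0.6, 0.6, -0.5]
width: 0.0854
```

```bash
python3 - <<'E'
from h import *
grab('wrist','w1')
p,Rm,s=cur();print(p,R.from_matrix(Rm).as_quat(),s['qpos'],s['clock'],np.degrees(np.arctan2(Rm[1,0],Rm[0,0])))
crop('w1',0,0,512,384,1.5,'w1b')
E
```

```text
[0.52065799 0.0130034  0.14604073] [ 0.17796531  0.9840288  -0.00320579  0.00232163] [-0.10359935  0.23602832  1.7194581  -0.00728673  1.18196786 -1.31380763] 1.525 159.49820064575178
```

View pics/w1b.png

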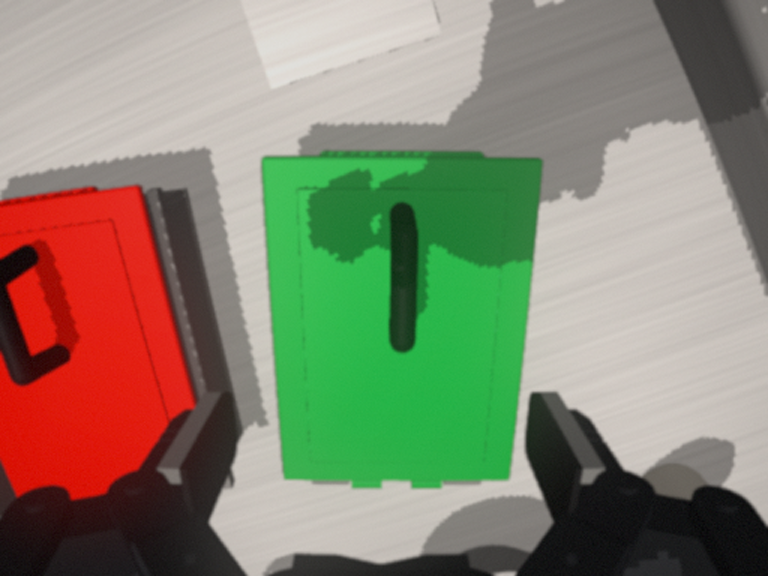

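Emit:
drive_tool(
  motion="0 0 0 0 0 0 100; 0 0 0 0 0 0 100",
)

```text
clock: 1.78
position: [0.52, 0.0122, 0.1449]
ee_rot: [0.001, 0.179, 0.984, -0.003]
contact_force: [-0.5, -0.2, -0.4]
width: 0.0856
```

```bash
cat > meas.py <<'E'
from h import *
def handle(tag,n,verbose=True):
    P=cloud(tag);Z=P[:,:,2];h,a=BOX[n];a=np.radians(a);X=np.array([np.cos(a),np.sin(a)]);Y=np.array([-X[1],X[0]])
    q=P-h;lx=q[:,:,:2]@X;ly=q[:,:,:2]@Y
    m=(Z>.09)&(Z<.115)&(lx>-.17)&(lx<-.08)&(abs(ly)<.04)
    qq=P[m];r=cv2.minAreaRect((qq[:,:2]*1000).astype(np.float32))
    print('handle',m.sum(),'z',np.percentile(qq[:,2],[50,90,99]).round(4),r)
    print(' local lx,ly mean',lx[m].min(),lx[m].max(),ly[m].min(),ly[m].max())
    ml=(Z>.062)&(Z<.071)&(lx>-.22)&(lx<.02)&(abs(ly)<.1)
    print(' lid lx',np.percentile(lx[ml],[.3,99.7]),'ly',np.percentile(ly[ml],[.5,99.5]),'zmed',np.median(Z[ml]))
    print(cv2.minAreaRect((P[ml][:,:2]*1000).astype(np.float32)))
E
python3 - <<'E'
from meas import *
grab('wrist','w2');handle('w2','green')
p,Rm,s=cur();print(p,s['clock'],s['contact_force'])
pt,Rt=lidpose('green',0,0);print(pt)
rows([(pt+[0,0,.02],Rt,4),(pt,Rt,2)])
E
```

```text
handle 1635 z [0.1026 0.104  0.1047] ((507.4302673339844, 32.92971420288086), (12.026171684265137, 59.756248474121094), 69.61746978759766)
 local lx,ly mean -0.16041696068053746 -0.10064129913948185 -0.004369069736908701 0.0077279388561605515
 lid lx [-0.1841328   0.00355496] ly [-0.06435289  0.06737482] zmed 0.06674109761273647
((546.4468994140625, 18.265052795410156), (134.61920166015625, 191.7834930419922), 69.34144592285156)
[0.51975214 0.01252482 0.1449272 ] 1.825 [-0.25637573  0.07331984 -0.25942096]
[0.50737266 0.03126391 0.0795    ]
6 -0.1 0.0 0.0 0.0046 0.0034 0.0113 100; -0.1 0.0 0.0 0.0046 0.0033 0.0113 100; -0.1 0.0 0.0 0.0046 0.0033 0.0113 100; -0.1 0.0 0.0 0.0046 0.0033 0.0113 100; -0.0 -0.0 0.0 0.0000 0.0000 0.0100 100; -0.0 -0.0 0.0 0.0000 0.0000 0.0100 100
```

Emit:
drive_tool(
  motion="0 0 0 0.0045 0.004 0.011 100; 0 0 0 0.0045 0.004 0.011 100; 0 0 0 0.0045 0.0035 0.011 100; 0 0 0 0.0045 0.003 0.011 100; 0 0 0 0 0 0.01 100; 0 0 0 0 0 0.0 100;0 0 0 0 0 0 100",
)

```text
clock: 2.7
position: [0.5044, 0.0372, 0.0867]
ee_rot: [-0.0, 0.176, 0.984, -0.003]
contact_force: [0.1, -0.5, 0.1]
width: 0.0856
```

```bash
sed -i 's/\[.6289,-.0149,.0605\]/[.6295,-.0134,.0605]/; s/-20.8)/-20.5)/' h.py; python3 - <<'E'
from meas import *
p,Rm,s=cur();print(p,s['clock'],s['contact_force'])
pt,Rt=lidpose('green',0,0);print(pt, Rm.T@(pt-p))
E
```

```text
[0.50439031 0.03722278 0.08671942] 2.7 [ 0.06385646 -0.49482288  0.14070391]
[0.50773262 0.03212696 0.0795    ] [-0.00490165 -0.00357702  0.00724136]
```

Emit:
drive_tool(
  motion="0 0 0 -0.003 -0.002 0.004 100; 0 0 0 -0.001 -0.001 0.002 100; 0 0 0 0 0 0 60; 0 0 0 0 0 0 30",
  newtons=30,
)

```text
clock: 3.2
position: [0.5085, 0.032, 0.0811]
ee_rot: [0.001, 0.177, 0.984, -0.003]
contact_force: [0.0, -0.7, -0.7]
width: 0.0518
```

```bash
python3 - <<'E'
from meas import *
p,Rm,s=cur();print(p,s['clock'],s['contact_force'],s['width'])
pt,Rt=lidpose('green',0,0);print(pt, Rm.T@(pt-p))
E
```

```text
[0.50849866 0.03197835 0.08113398] 3.2 [ 0.0017622  -0.67618523 -0.69508889] 0.05178195184458929
[0.50773262 0.03212696 0.0795    ] [ 0.00077378 -0.0001188   0.00163278]
```

Emit:
drive_tool(
  motion="0 0 0 0 0 0 0; 0 0 0 0 0 0 0; 0 0 0 0 0 0 0",
  newtons=40,
)

```text
clock: 3.58
position: [0.5086, 0.032, 0.0814]
ee_rot: [0.001, 0.177, 0.984, -0.003]
contact_force: [0.1, 0.0, -0.5]
width: 0.0001
```

```bash
cat > lid.py <<'E'
from h import *
import sys
def est(n,p,Rm):
    h,a=BOX[n];a=np.radians(a);X=np.array([np.cos(a),np.sin(a),0]);g=p-Rm[:,2]*.019-h
    lx=g@X;lz=g[2];ly=g@np.array([-X[1],X[0],0])
    th=np.degrees(np.arctan2(lz,-lx)-np.arctan2(.038,.130));return th,np.hypot(lx,lz),ly
def plan(n,dth=7,nr=4,k=.55,hand=0,thend=95):
    p,Rm,s=cur();th,r,ly=est(n,p,Rm)
    pitch=np.degrees(np.arcsin(np.clip((Rm[:,2]@np.r_[-np.cos(np.radians(BOX[n][1])),-np.sin(np.radians(BOX[n][1])),0]),-1,1)))
    print('clk',s['clock'],'w',s['width'],'F',s['contact_force'].round(1),'M',s['moment'].round(2),'th',round(th,1),'r',round(r,4),'(.1354) ly',round(ly,4),'pitch',round(pitch,1),'q',s['qpos'].round(2))
    w=[]
    for i in range(1,nr+1):
        t=min(th+dth*i,thend);w.append((*lidpose(n,t,pitch+(k*t-pitch)*i/nr),1))
    return rows(w,hand=hand)
if __name__=='__main__':
    plan(sys.argv[1],float(sys.argv[2]),int(sys.argv[3]),float(sys.argv[4]))
E
python3 lid.py green 7 4 .55
```

```text
clk 3.575 w 0.00013684304641779516 F [ 0.1  0.  -0.5] M [-0.01  0.01 -0.01] th 0.8 r 0.1353 (.1354) ly 0.0003 pitch -0.2 q [-0.07  0.28  1.83 -0.01  1.02 -1.28]
4 -0.3 1.1 0.1 -0.0053 -0.0003 -0.0155 0; 0.0 3.0 0.0 -0.0064 0.0000 -0.0148 0; 0.0 5.0 -0.0 -0.0068 -0.0000 -0.0143 0; 0.0 6.9 -0.0 -0.0066 0.0000 -0.0141 0
```

```bash
python3 - <<'E'
from meas import *
grab('wrist','w3');handle('w3','green')
crop('w3',0,0,512,384,1.5,'w3b')
E
```

```text
handle 1598 z [0.1027 0.1123 0.1148] ((490.67572021484375, 38.18779754638672), (24.758621215820312, 25.06568717956543), 69.99992370605469)
 local lx,ly mean -0.1606443890395221 -0.13548782845562285 -0.012570318676469482 0.012185630750735012
 lid lx [-0.18441315 -0.02495018] ly [-0.06519467  0.06656334] zmed 0.06665226265284868
((535.0377197265625, 22.602439880371094), (134.26698303222656, 167.20675659179688), 69.43128967285156)
```

View pics/w3b.png

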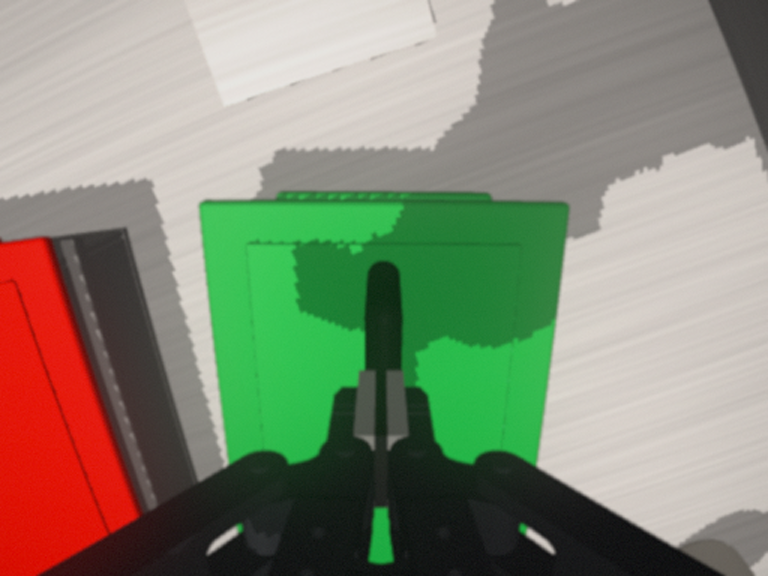

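```bash
python3 - <<'E'
from meas import *
P=cloud('w3')
for v in (200,225,240,245,250,255,265,275,285,295,300,310):
    print(v,[(u,*(P[v,u]*1000).round(0).astype(int)) for u in range(235,278,5)])
crop('w3',195,220,315,384,5,'w3c')
E
```

```text
200 [(235, np.int64(488), np.int64(28), np.int64(67)), (240, np.int64(488), np.int64(31), np.int64(68)), (245, np.int64(480), np.int64(38), np.int64(94)), (250, np.int64(480), np.int64(40), np.int64(97)), (255, np.int64(481), np.int64(43), np.int64(98)), (260, np.int64(482), np.int64(45), np.int64(98)), (265, np.int64(484), np.int64(47), np.int64(94)), (270, np.int64(494), np.int64(47), np.int64(68)), (275, np.int64(495), np.int64(49), np.int64(67))]
225 [(235, np.int64(502), np.int64(23), np.int64(68)), (240, np.int64(503), np.int64(26), np.int64(67)), (245, np.int64(490), np.int64(35), np.int64(101)), (250, np.int64(490), np.int64(37), np.int64(104)), (255, np.int64(490), np.int64(39), np.int64(104)), (260, np.int64(491), np.int64(41), np.int64(103)), (265, np.int64(493), np.int64(43), np.int64(102)), (270, np.int64(508), np.int64(42), np.int64(68)), (275, np.int64(509), np.int64(44), np.int64(68))]
240 [(235, np.int64(511), np.int64(19), np.int64(67)), (240, np.int64(511), np.int64(22), np.int64(68)), (245, np.int64(497), np.int64(32), np.int64(100)), (250, np.int64(496), np.int64
[... 3740 characters left out ...]
), np.int64(35), np.int64(143)), (260, np.int64(498), np.int64(38), np.int64(150)), (265, np.int64(499), np.int64(40), np.int64(149)), (270, np.int64(499), np.int64(42), np.int64(149)), (275, np.int64(498), np.int64(44), np.int64(152))]
310 [(235, np.int64(496), np.int64(30), np.int64(154)), (240, np.int64(495), np.int64(32), np.int64(155)), (245, np.int64(496), np.int64(34), np.int64(155)), (250, np.int64(506), np.int64(32), np.int64(142)), (255, np.int64(506), np.int64(33), np.int64(143)), (260, np.int64(500), np.int64(38), np.int64(152)), (265, np.int64(499), np.int64(40), np.int64(154)), (270, np.int64(499), np.int64(41), np.int64(155)), (275, np.int64(499), np.int64(43), np.int64(155))]
```

View pics/w3c.png

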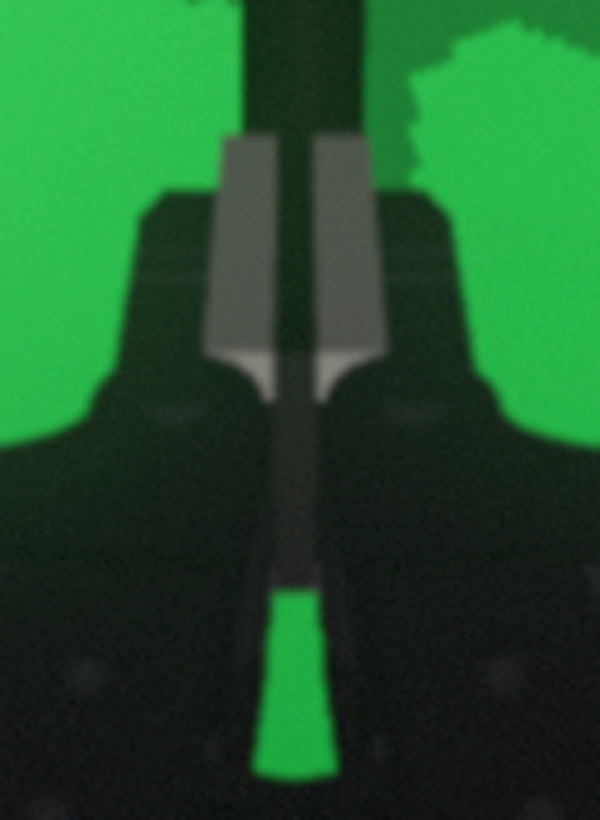

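```bash
python3 - <<'E'
from meas import *
grab('scene','sc1')
u,v=project('sc1',[[.5086,.032,.0814],[.5086,.032,.11],[.507,.032,.0985]]).T
print(u,v)
u0,v0=int(u[0])-70,int(v[0])-90
crop('sc1',u0,v0,u0+130,v0+130,6,'sc1c');print(u0,v0)
z=load('w2');P=cloud('w2');p=np.array([.5198,.0123,.1449])
m=(P[:,:,2]<.26)&(P[:,:,2]>.12)&(z['d']>0)
print('low pts of fingers w2',np.percentile(P[m][:,2],[0,.1,.5,1,5,20]))
E
```

```text
[272.41201581 272.96243711 273.21160667] [214.40981824 208.48540613 210.55054037]
202 124
low pts of fingers w2 [0.18083777 0.18230017 0.18408324 0.18544486 0.19367326 0.21381975]
```

View pics/sc1c.png

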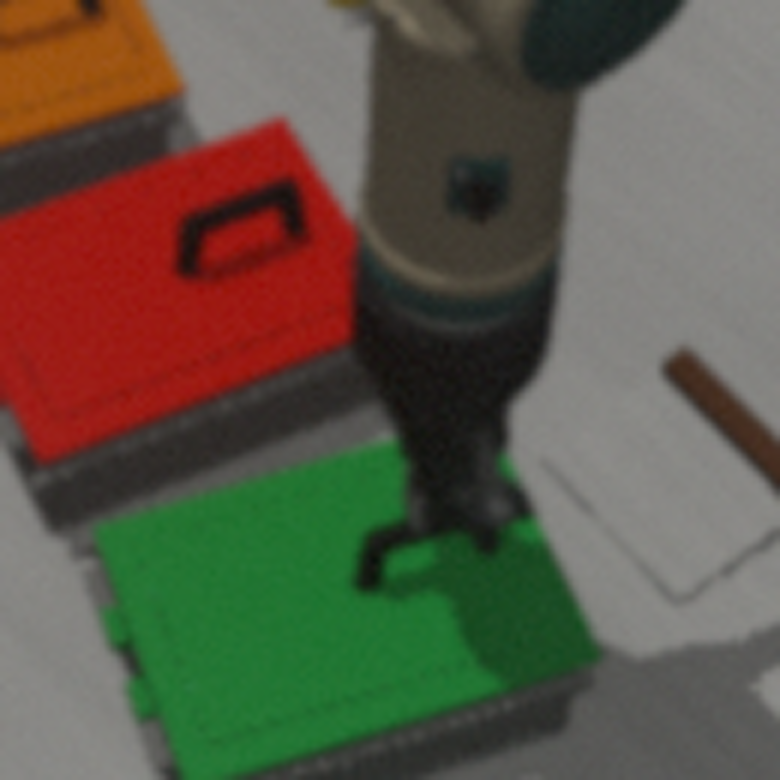

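Emit:
drive_tool(
  motion="0 0 0 0 0 0 45; 0 0 0 0 0 0 45; 0 0 0 0 0 0 45; 0 0 0 0 0 0.005 45; 0 0 0 0 0 0.004 45; 0 0 0 0 0 0.002 45; 0 0 0 0 0 0 45",
)

```text
clock: 4.55
position: [0.5083, 0.032, 0.0693]
ee_rot: [0.001, 0.177, 0.984, -0.003]
contact_force: [-0.3, 0.1, -0.3]
width: 0.038
```

```bash
python3 - <<'E'
from meas import *
p,Rm,s=cur();print(p,s['contact_force'],s['width'],s['clock'])
grab('wrist','w4')
P=cloud('w4')
crop('w4',130,200,390,384,3,'w4c')
Z=P[:,:,2];L=(P-p)@Rm  # tool frame
m=(L[:,:,2]<0.0)&(abs(L[:,:,0])<.03)&(abs(L[:,:,1])<.05)&(Z>.106)
print('lowest finger rel TCP',np.percentile(L[m][:,2],[99.9,99,95]), 'L y of low', np.percentile(L[m&(L[:,:,2]>-.04)][:,1],[0,10,50,90,100]) if (m&(L[:,:,2]>-.04)).any() else None)
E
```

```text
[0.50827458 0.03202573 0.06925116] [-0.32853407  0.05561259 -0.27336706] 0.0379690493374226 4.55
lowest finger rel TCP [-0.03704177 -0.0391447  -0.0477883 ] L y of low [-0.03286684 -0.029894   -0.00030895  0.02864304  0.03216738]
```

View pics/w4c.png

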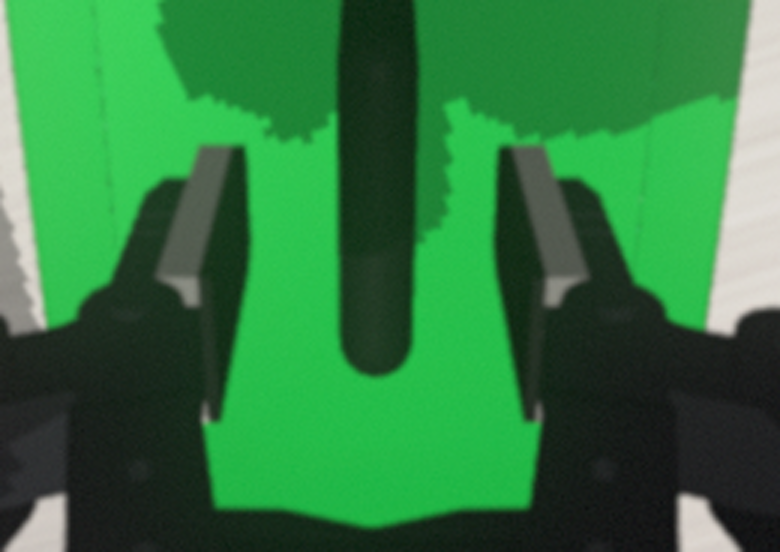

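```bash
python3 - <<'E'
from meas import *
p,Rm,s=cur()
P=cloud('w4')
for u,v in [(202,250),(202,253),(202,258),(202,265),(304,250),(305,253),(305,258),(306,265),(210,251),(212,260),(255,220),(255,300)]:
    print(u,v,(P[v,u]*1000).round(1),((P[v,u]-p)@Rm*1000).round(1))
E
```

```text
202 250 [490.1  14.1  99.2] [ 10.8 -23.3 -29.8]
202 253 [489.7  14.9 103.3] [ 11.5 -22.7 -33.8]
202 258 [489.9  15.5 107.6] [ 11.5 -22.1 -38.2]
202 265 [489.9  16.5 113.9] [ 11.8 -21.2 -44.5]
304 250 [505.1  56.8 100.5] [ 11.6  21.9 -31.3]
305 253 [505.7  56.8 102.2] [ 11.   22.1 -33. ]
305 258 [504.   56.3 109.1] [ 12.4  21.1 -39.9]
306 265 [429.7  61.6 235.4] [  83.6   -0.5 -166.2]
210 251 [491.6  17.4  99.6] [ 10.5 -19.7 -30.2]
212 260 [498.7  14.7  94.4] [  3.  -19.7 -25. ]
255 220 [483.1  41.8 102.9] [ 27.    0.2 -33.6]
255 300 [520.2  28.2 103.6] [-12.5   0.3 -34.2]
```

Emit:
drive_tool(
  motion="0 0 0 0 0 0.005 45; 0 0 0 0 0 0.004 45; 0 0 0 0 0 0.002 45; 0 0 0 0 0 0 45",
)

```text
clock: 5.1
position: [0.5084, 0.032, 0.0576]
ee_rot: [0.001, 0.177, 0.984, -0.003]
contact_force: [0.3, 0.2, 0.0]
width: 0.0381
```

```bash
python3 - <<'E'
from meas import *
p,Rm,s=cur();print(p,s['contact_force'],s['width'],s['clock'])
grab('wrist','w5');P=cloud('w5')
crop('w5',130,200,390,384,3,'w5c')
for u,v in [(202,250),(202,253),(202,258),(210,251),(212,260),(213,270),(255,220),(255,300)]:
    print(u,v,(P[v,u]*1000).round(1),((P[v,u]-p)@Rm*1000).round(1))
E
```

```text
[0.50839167 0.03196348 0.05759285] [0.27639094 0.17972832 0.02896955] 0.03810214876663786 5.1
202 250 [490.2  14.   87.6] [ 10.7 -23.3 -29.9]
202 253 [490.1  14.6  90.8] [ 11.  -22.8 -33.1]
202 258 [490.4  15.2  95.2] [ 11.  -22.2 -37.5]
210 251 [491.6  17.4  88.2] [ 10.6 -19.6 -30.5]
212 260 [498.5  14.9  83.3] [  3.2 -19.6 -25.6]
213 270 [511.7   8.   68. ] [-11.5 -21.4 -10.3]
255 220 [480.2  42.9  98.9] [ 30.2   0.2 -41.4]
255 300 [512.   31.2 104. ] [ -3.8   0.3 -46.4]
```

View pics/w5c.png

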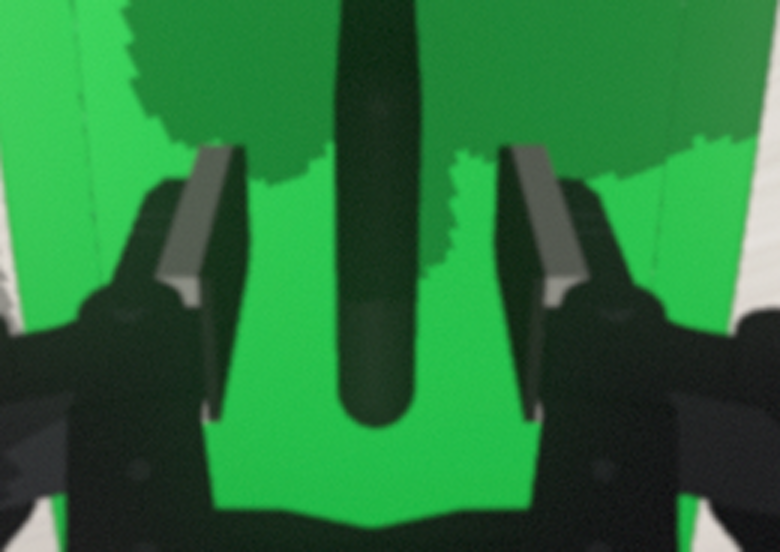

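Emit:
drive_tool(
  motion="0 0 0 0.001 0 0.002 45; 0 0 0 0 0 0 0; 0 0 0 0 0 0 0; 0 0 0 0 0 0 0",
  newtons=40,
)

```text
clock: 5.65
position: [0.508, 0.0329, 0.0559]
ee_rot: [0.001, 0.177, 0.984, -0.002]
contact_force: [0.1, -0.3, -1.1]
width: 0.0106
```

```bash
sed -i 's/off=0.019/off=0.0435/' h.py; sed -i 's/\*\.019-h/*.0435-h/' lid.py; python3 lid.py green 7 4 .55
```

```text
clk 5.65 w 0.010587286410057609 F [ 0.1 -0.3 -1.1] M [-0.06  0.03 -0.08] th 0.4 r 0.1359 (.1354) ly 0.001 pitch -0.2 q [-0.07  0.31  1.87 -0.01  0.96 -1.28]
4 -0.2 1.1 0.1 -0.0054 -0.0009 -0.0154 0; -0.0 3.0 -0.0 -0.0051 0.0000 -0.0149 0; 0.0 4.9 0.0 -0.0046 0.0000 -0.0144 0; 0.0 6.8 0.0 -0.0037 -0.0000 -0.0143 0
```

Gripped (10.6 mm). Start the lift.

Emit:
drive_tool(
  motion="0 1 0 -0.005 0 -0.0155 0; 0 3 0 -0.005 0 -0.015 0; 0 5 0 -0.0045 0 -0.0145 0; 0 6 0 -0.0035 0 -0.0145 0",
)

```text
clock: 6.15
position: [0.5263, 0.0259, 0.1127]
ee_rot: [-0.132, 0.175, 0.975, 0.021]
contact_force: [3.3, 0.1, -9.7]
width: 0.0105
```

```bash
python3 lid.py green 7 4 .55
```

```text
clk 6.15 w 0.010469994013302154 F [ 3.3  0.1 -9.7] M [-0.14 -0.74 -0.02] th 27.3 r 0.1366 (.1354) ly 0.0009 pitch 15.3 q [-0.12  0.42  1.56  0.06  1.42 -1.36]
4 -0.3 0.9 0.1 -0.0091 -0.0008 -0.0135 0; 0.0 2.8 -0.0 -0.0080 0.0000 -0.0131 0; 0.0 4.7 -0.0 -0.0075 0.0000 -0.0124 0; -0.0 6.7 0.0 -0.0065 -0.0000 -0.0121 0
```

Emit:
drive_tool(
  motion="0 3.5 0 -0.009 0 -0.0135 0; 0 3.5 0 -0.008 0 -0.013 0; 0 3.5 0 -0.0075 0 -0.0125 0; 0 3.5 0 -0.007 0 -0.012 0",
)

```text
clock: 6.65
position: [0.5622, 0.0123, 0.1494]
ee_rot: [-0.267, 0.17, 0.948, 0.044]
contact_force: [-1.9, 2.3, -4.9]
width: 0.0102
```

```bash
python3 lid.py green 7 4 .55
```

```text
clk 6.65 w 0.010215521310156309 F [-1.9  2.3 -4.9] M [ 0.16  0.07 -0.11] th 52.3 r 0.1354 (.1354) ly 0.0008 pitch 31.4 q [-0.17  0.61  1.23  0.09  1.84 -1.38]
4 -0.5 0.3 0.0 -0.0105 -0.0006 -0.0126 0; -0.0 2.2 0.0 -0.0105 -0.0000 -0.0112 0; -0.0 4.2 -0.0 -0.0099 0.0000 -0.0103 0; 0.0 6.1 -0.0 -0.0089 -0.0000 -0.0097 0
```

Emit:
drive_tool(
  motion="0 3 0 -0.0105 0 -0.0125 0; 0 3 0 -0.0105 0 -0.011 0; 0 3 0 -0.01 0 -0.0105 0; 0 3 0 -0.0095 0 -0.0095 0",
)

```text
clock: 7.15
position: [0.611, -0.0062, 0.1633]
ee_rot: [-0.378, 0.162, 0.909, 0.063]
contact_force: [-3.0, 2.0, -0.9]
width: 0.0101
```

```bash
python3 lid.py green 6 4 .5
```

```text
clk 7.15 w 0.010143968239908166 F [-3.   2.  -0.9] M [ 0.32  0.17 -0.05] th 78.4 r 0.1339 (.1354) ly 0.0008 pitch 45.0 q [-0.19  0.83  0.89  0.13  2.2  -1.38]
4 -0.6 -0.7 -0.0 -0.0108 -0.0004 -0.0098 0; -0.0 0.8 0.0 -0.0116 -0.0000 -0.0072 0; 0.0 1.8 -0.0 -0.0085 0.0000 -0.0048 0; -0.0 0.6 0.0 0.0005 -0.0000 -0.0000 0
```

Emit:
drive_tool(
  motion="0 1 0 -0.011 0 -0.0095 0; 0 1 0 -0.011 0 -0.0075 0; 0 1 0 -0.008 0 -0.005 0; 0 0.5 0 -0.002 0 -0.001 0",
)

```text
clock: 7.65
position: [0.6445, -0.0188, 0.1561]
ee_rot: [-0.415, 0.158, 0.893, 0.07]
contact_force: [-0.9, 1.1, 4.5]
width: 0.0107
```

```bash
python3 lid.py green 6 4 .5
```

```text
clk 7.65 w 0.010707985078309121 F [-0.9  1.1  4.5] M [ 0.48  0.41 -0.16] th 95.4 r 0.1331 (.1354) ly 0.0008 pitch 49.8 q [-0.2   0.96  0.69  0.15  2.35 -1.37]
4 -0.7 -0.6 0.1 0.0015 -0.0002 -0.0017 0; 0.0 -0.6 0.0 -0.0004 0.0000 -0.0000 0; 0.0 -0.6 0.0 -0.0004 -0.0000 -0.0000 0; -0.0 -0.6 0.0 -0.0004 -0.0000 -0.0000 0
```

Emit:
drive_tool(
  motion="0 0 0 0 0 0 60; 0 0 0 0 0 0 80; 0 0 0 0 0 -0.01 100; 0 0 0 0 0 -0.025 100; 0 0 0 0 0 -0.025 100; 0 0 0 0.02 0 -0.03 100; 0 -2 0 0.035 0 -0.035 100; 0 -4 0 0.035 0 -0.035 100; 0 -4 0 0.02 0 -0.02 100",
)

```text
clock: 8.78
position: [0.6724, -0.035, 0.3364]
ee_rot: [-0.333, 0.168, 0.926, 0.055]
contact_force: [0.3, 0.4, 0.5]
width: 0.0856
```

```bash
python3 lid.py green 6 4 .5|head -1; python3 - <<'E'
from meas import *
grab('scene','sc2')
p,Rm,s=cur();print(p,s['contact_force'])
pt=np.array([.56,.012,.30]);Rt=down(BOX['green'][1]+180)
rows([(np.array([.69,-.03,.34]),R.from_rotvec(np.array([.35,.937,0])*np.radians(25)).as_matrix()@Rt,None),(pt+[0,0,.03],Rt,None)])
E
```

```text
clk 8.775 w 0.08559925019460964 F [0.3 0.4 0.5] M [-0.11 -0.27 -0.04] th 87.4 r 0.3185 (.1354) ly -0.0049 pitch 39.5 q [-0.21  0.92  0.22  0.2   2.67 -1.27]
[ 0.67001318 -0.0342581   0.34220103] [-3.08759078  0.24659435  3.68616903]
5 -0.3 -7.1 -0.1 -0.0074 0.0055 -0.0046 100; -0.3 -7.1 -0.1 -0.0079 0.0055 -0.0037 100; -0.0 -8.3 0.0 0.0398 -0.0021 0.0223 100; -0.0 -8.3 -0.0 0.0426 -0.0021 0.0162 100; -0.0 -8.3 0.0 0.0445 -0.0021 0.0099 100
```

View pics/sc2.png

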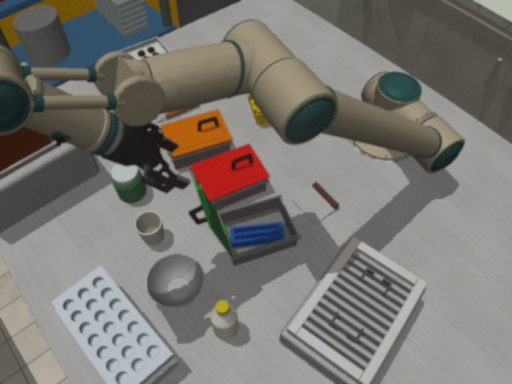

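```bash
cat >> lid.py <<'E'
def loc(n,X,Yl,z,pitch,tip=.026):
    h,a=BOX[n];a=np.radians(a);ex=np.array([np.cos(a),np.sin(a),0]);ey=np.array([-ex[1],ex[0],0])
    Rt=R.from_rotvec(ey*np.radians(pitch)).as_matrix()@down(BOX[n][1]+180)
    p=h+ex*X+ey*Yl;p[2]=z;return p+Rt[:,2]*tip,Rt
def where(n,p,Rm,tip=.026):
    h,a=BOX[n];a=np.radians(a);ex=np.array([np.cos(a),np.sin(a),0]);ey=np.array([-ex[1],ex[0],0]);t=p-Rm[:,2]*tip
    return (t-h)@ex,(t-h)@ey,t[2]
E
python3 - <<'E'
from lid import *
p,Rm,s=cur();print(where('green',p,Rm))
a=loc('green',.085,.035,.30,15);b=loc('green',.085,.035,.205,10);print(a[0],b[0])
rows([(*a,3),(*b,3)],hand=0)
E
```

```text
(np.float64(0.06167643590443727), np.float64(-0.005120748296955986), np.float64(0.3623552668332339))
[ 0.71507125 -0.00802745  0.27488593] [ 0.71714546 -0.00880297  0.179395  ]
6 -0.2 -8.1 -0.0 -0.0227 0.0136 0.0103 0; -0.2 -8.1 -0.0 -0.0210 0.0136 0.0134 0; -0.2 -8.1 -0.0 -0.0189 0.0135 0.0163 0; 0.0 -1.7 -0.0 -0.0090 -0.0000 0.0306 0; 0.0 -1.7 -0.0 -0.0081 -0.0000 0.0308 0; 0.0 -1.7 -0.0 -0.0072 -0.0000 0.0310 0
```

Emit:
drive_tool(
  motion="0 -8 0 -0.0225 0.0135 0.0105 0; 0 -8 0 -0.021 0.0135 0.0135 0; 0 -7 0 -0.018 0.0135 0.015 0; 0 -2 0 0 0 0.01 0; 0 0 0 0 0 0 0",
)

```text
clock: 9.45
position: [0.7131, -0.0075, 0.2653]
ee_rot: [-0.113, 0.176, 0.978, 0.016]
contact_force: [0.4, 0.0, 0.2]
width: -0.0003
```

```bash
python3 - <<'E'
from lid import *
p,Rm,s=cur();print(where('green',p,Rm),s['contact_force'],s['qpos'])
b=loc('green',.085,.035,.205,10)
rows([(*b,4)],hand=0)
E
```

```text
(np.float64(0.08207900778873552), np.float64(0.03508145892382044), np.float64(0.29061653615732064)) [0.37148012 0.02366261 0.17236881] [-0.13069879  0.6260956   0.80890386  0.04432728  1.93050504 -1.33428431]
4 -0.1 -0.8 0.0 -0.0059 0.0002 0.0207 0; -0.1 -0.8 0.0 -0.0056 0.0002 0.0208 0; -0.1 -0.8 0.0 -0.0053 0.0001 0.0208 0; -0.1 -0.8 0.0 -0.0051 0.0001 0.0209 0
```

Emit:
drive_tool(
  motion="0 -0.8 0 -0.006 0 0.021 0; 0 -0.8 0 -0.005 0 0.021 0; 0 -0.8 0 -0.004 0 0.02 0; 0 0 0 0 0 0.01 0; 0 0 0 0.01 0 0.002 0; 0 0 0 0.018 0 0.003 0; 0 0 0 0.02 0 0.003 0; 0 0 0 0.02 0 0.003 0",
)

```text
clock: 10.45
position: [0.6516, 0.0136, 0.1938]
ee_rot: [-0.089, 0.178, 0.98, 0.012]
contact_force: [1.2, -0.2, -0.2]
width: 0.0001
```

```bash
python3 - <<'E'
from lid import *
p,Rm,s=cur();print(where('green',p,Rm),s['contact_force'],s['qpos'])
E
```

```text
(np.float64(0.015856246335562145), np.float64(0.033256556238199425), np.float64(0.21933667447567837)) [ 1.23492196 -0.15145479 -0.24998324] [-0.10771639  0.50320974  1.19128919  0.03656353  1.62220359 -1.31974279]
```

Emit:
drive_tool(
  motion="0 0 0 0.02 0 0.004 0; 0 0 0 0.02 0 0.004 0; 0 0 0 0.018 0 0.004 0; 0 0 0 0.008 0 0.002 0; 0 0 0 0 0 0 0",
)

```text
clock: 11.08
position: [0.5875, 0.0383, 0.1974]
ee_rot: [-0.084, 0.178, 0.98, 0.012]
contact_force: [0.2, 0.1, -0.6]
width: 0.0001
```

```bash
python3 - <<'E'
from lid import *
p,Rm,s=cur();print(where('green',p,Rm),s['contact_force'],s['qpos'])
grab('scene','sc3')
E
```

```text
(np.float64(-0.05308915578224279), np.float64(0.03385051496898218), np.float64(0.22306083076081298)) [ 0.22137339  0.11920459 -0.61603632] [-0.08060365  0.39693629  1.3585693   0.04138345  1.55103187 -1.29559663]
```

View pics/sc3.png

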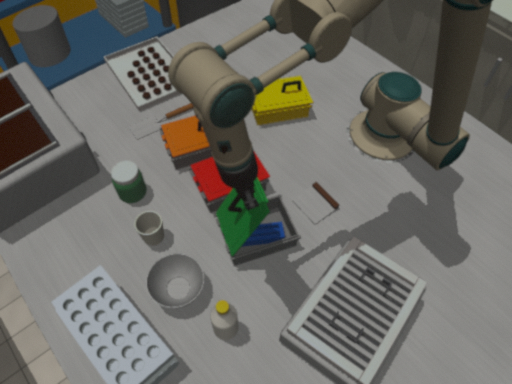

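```bash
sed -i "s/\[.5860,-.1828,.0605\]),-13.8/[.5866,-.1818,.0605]),-13.9/; s/\[.5699,-.3688,.0605\]),-19.0/[.5701,-.3701,.0605]),-18.9/" h.py; python3 - <<'E'
from lid import *
p,Rm,s=cur()
pt,Rt=lidpose('red',0,0);print(pt)
rows([(pt+[0,0,.11],Rt,5),(pt+[0,0,.05],Rt,3)])
E
```

```text
[ 0.46040686 -0.15057035  0.055     ]
8 0.1 -1.9 -1.3 0.0093 -0.0443 0.0084 100; 0.1 -1.9 -1.3 0.0106 -0.0440 0.0081 100; 0.1 -1.9 -1.3 0.0119 -0.0438 0.0078 100; 0.1 -1.9 -1.3 0.0132 -0.0435 0.0074 100; 0.1 -1.9 -1.3 0.0145 -0.0431 0.0070 100; -0.0 0.0 0.0 0.0000 -0.0000 0.0200 100; -0.0 0.0 0.0 0.0000 -0.0000 0.0200 100; -0.0 0.0 0.0 0.0000 -0.0000 0.0200 100
```

Emit:
drive_tool(
  motion="0 -2 -1.3 0.009 -0.042 0.008 30; 0 -2 -1.3 0.01 -0.042 0.008 45; 0 -2 -1.3 0.012 -0.042 0.008 45; 0 -2 -1.3 0.013 -0.04 0.007 45; 0 -1.5 -1.3 0.012 -0.038 0.007 45; 0 0 0 0 0 0.015 45; 0 0 0 0 0 0.012 45; 0 0 0 0 0 0 45; 0 0 0 0 0 0 45",
)

```text
clock: 12.25
position: [0.4736, -0.1471, 0.1366]
ee_rot: [0.005, 0.121, 0.993, 0.0]
contact_force: [-0.1, 0.2, -0.2]
width: 0.0385
```

```bash
python3 - <<'E'
from meas import *
p,Rm,s=cur()
grab('wrist','w6');handle('w6','red')
pt,Rt=lidpose('red',0,0);print(pt,p,s['clock'],Rm[:,2]);
rows([(pt,Rt,4)],hand=45)
grab('scene','sc4')
E
```

```text
handle 1688 z [0.1026 0.104  0.1048] ((460.7012634277344, -150.37936401367188), (11.610011100769043, 60.153682708740234), 76.04469299316406)
 local lx,ly mean -0.15983668147699082 -0.09968148472268382 -0.005543800179207944 0.006086430476308455
 lid lx [-0.18388     0.00490826] ly [-0.06520464  0.06644606] zmed 0.06677000660915752
((501.4029846191406, -159.9607696533203), (134.62673950195312, 192.57711791992188), 76.3630599975586)
[ 0.46040686 -0.15057035  0.055     ] [ 0.47363805 -0.14707003  0.13659055] 12.25 [ 0.01039834 -0.0010051  -0.99994543]
4 0.0 0.1 -0.0 0.0032 -0.0017 0.0204 45; 0.0 0.1 -0.0 0.0032 -0.0017 0.0204 45; 0.0 0.1 -0.0 0.0031 -0.0017 0.0204 45; 0.0 0.1 -0.0 0.0030 -0.0017 0.0204 45
```

View pics/sc4.png

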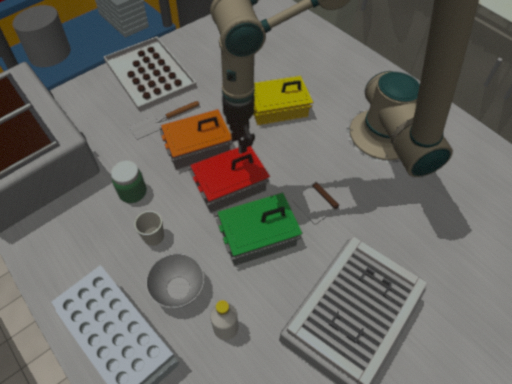

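View pics/w6.png

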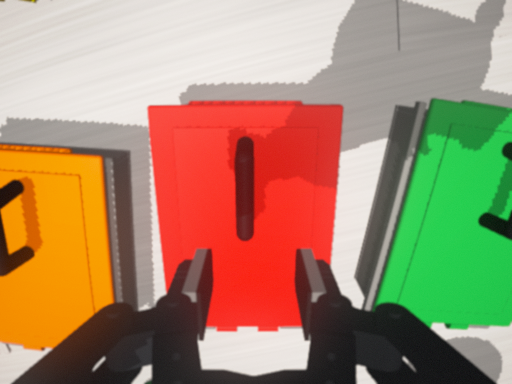

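Emit:
drive_tool(
  motion="0 0 0 0.004 -0.002 0.022 45; 0 0 0 0.003 -0.002 0.022 45; 0 0 0 0.002 -0.001 0.016 45; 0 0 0 0.001 0 0.008 45; 0 0 0 0 0 0.003 45; 0 0 0 0 0 0 45",
)

```text
clock: 13.1
position: [0.4676, -0.1495, 0.0666]
ee_rot: [0.009, 0.119, 0.993, -0.001]
contact_force: [-0.5, 0.7, -0.1]
width: 0.0385
```

```bash
python3 - <<'E'
from meas import *
p,Rm,s=cur()
pt,Rt=lidpose('red',0,0);print(pt,p,s['clock'],s['contact_force'])
rows([(pt,Rt,1)],hand=45)
E
```

```text
[ 0.46040686 -0.15057035  0.055     ] [ 0.46757078 -0.14950362  0.06664834] 13.1 [-0.49915515  0.72176895 -0.11305066]
1 0.0 1.0 0.2 0.0069 -0.0027 0.0115 45
```

Emit:
drive_tool(
  motion="0 0.5 0 0.004 -0.0015 0.006 45; 0 0.5 0 0.002 -0.001 0.003 45; 0 0 0 0 0 0.001 0; 0 0 0 0 0 0 0; 0 0 0 0 0 0 0",
  newtons=40,
)

```text
clock: 13.72
position: [0.462, -0.1501, 0.0571]
ee_rot: [0.001, 0.12, 0.993, 0.001]
contact_force: [-0.3, -0.3, -0.6]
width: 0.0102
```

```bash
python3 lid.py red 7 4 .55
```

```text
clk 13.725 w 0.010180881912543972 F [-0.3 -0.3 -0.6] M [-0.    0.01  0.02] th 1.0 r 0.1348 (.1354) ly 0.0008 pitch -0.1 q [-0.46  0.28  1.92  0.    0.94 -1.79]
4 0.1 1.1 0.1 -0.0044 -0.0008 -0.0157 0; -0.0 3.1 -0.0 -0.0051 -0.0000 -0.0148 0; 0.0 5.0 0.0 -0.0047 -0.0000 -0.0144 0; 0.0 6.9 0.0 -0.0037 0.0000 -0.0142 0
```

Emit:
drive_tool(
  motion="0 1 0 -0.005 0 -0.0155 0; 0 3 0 -0.005 0 -0.015 0; 0 5 0 -0.0045 0 -0.0145 0; 0 6 0 -0.0035 0 -0.0145 0; 0 3.5 0 -0.009 0 -0.0135 0; 0 3.5 0 -0.008 0 -0.013 0; 0 3.5 0 -0.0075 0 -0.0125 0; 0 3.5 0 -0.007 0 -0.012 0",
)

```text
clock: 14.72
position: [0.5201, -0.1645, 0.1502]
ee_rot: [-0.267, 0.116, 0.956, 0.033]
contact_force: [-3.6, 0.6, -4.4]
width: 0.0107
```

```bash
python3 lid.py red 7 4 .55
```

```text
clk 14.725 w 0.010699602999148966 F [-3.6  0.6 -4.4] M [ 0.03  0.01 -0.07] th 53.7 r 0.1351 (.1354) ly 0.0008 pitch 31.2 q [-0.38  0.6   1.25 -0.07  1.83 -1.71]
4 0.0 0.5 0.1 -0.0104 -0.0008 -0.0125 0; 0.0 2.5 -0.0 -0.0106 -0.0000 -0.0109 0; 0.0 4.4 0.0 -0.0099 0.0000 -0.0100 0; 0.0 6.3 0.0 -0.0089 -0.0000 -0.0095 0
```

Emit:
drive_tool(
  motion="0 3 0 -0.0105 0 -0.0125 0; 0 3 0 -0.0105 0 -0.011 0; 0 3 0 -0.01 0 -0.0105 0; 0 3 0 -0.0095 0 -0.0095 0; 0 1 0 -0.011 0 -0.0095 0; 0 1 0 -0.011 0 -0.0075 0; 0 1 0 -0.008 0 -0.005 0; 0 0.5 0 -0.002 0 -0.001 0",
)

```text
clock: 15.72
position: [0.6071, -0.186, 0.1541]
ee_rot: [-0.415, 0.11, 0.902, 0.051]
contact_force: [-0.4, -0.3, 4.5]
width: 0.0102
```

```bash
python3 lid.py red 6 4 .5
```

```text
clk 15.725 w 0.01024826845582694 F [-0.4 -0.3  4.5] M [ 0.24  0.53 -0.05] th 97.6 r 0.1333 (.1354) ly 0.0009 pitch 49.5 q [-0.35  0.95  0.7  -0.12  2.34 -1.73]
4 -0.0 -0.5 -0.0 0.0060 -0.0009 0.0008 0; 0.0 -0.5 -0.0 -0.0004 0.0000 -0.0000 0; 0.0 -0.5 0.0 -0.0004 -0.0000 -0.0000 0; 0.0 -0.5 -0.0 -0.0004 -0.0000 -0.0000 0
```

Emit:
drive_tool(
  motion="0 0 0 0 0 0 60; 0 0 0 0 0 0 80; 0 0 0 0 0 -0.01 100; 0 0 0 0 0 -0.025 100; 0 0 0 0 0 -0.025 100; 0 -1 0 0.015 0 -0.025 100; 0 -4 0 0.028 0 -0.025 100; 0 -6 0 0.028 0 -0.025 50; 0 -5 0 0.01 0 -0.01 0; 0 0 0 0 0 0 0",
)

```text
clock: 16.98
position: [0.6578, -0.2006, 0.3101]
ee_rot: [-0.278, 0.117, 0.953, 0.032]
contact_force: [0.4, -0.1, 0.8]
width: 0.0325
```

```bash
python3 - <<'E'
from lid import *
grab('scene','sc5')
p,Rm,s=cur();print(p,s['contact_force'],s['qpos'],where('red',p,Rm),s['clock'])
E
```

```text
[ 0.6583335  -0.20079052  0.30814558] [-0.71656075  0.70191576 -0.30712468] [-0.35951164  0.86530323  0.34825203 -0.10948885  2.49110212 -1.75453881] (np.float64(0.08821192212626836), np.float64(-0.0011159711315922138), np.float64(0.3300434512634541)) 17.025
```

View pics/sc5.png

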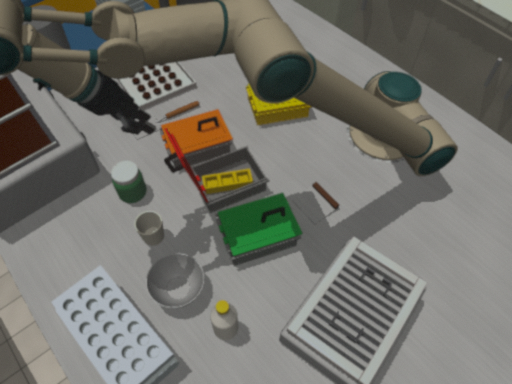

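```bash
python3 - <<'E'
from lid import *
a=loc('red',.085,.035,.26,15);b=loc('red',.085,.035,.205,10)
rows([(*a,3),(*b,3)],hand=0)
E
```

```text
6 -0.1 -5.9 -0.0 -0.0143 0.0122 0.0198 0; -0.1 -5.9 -0.0 -0.0122 0.0121 0.0212 0; -0.1 -5.9 -0.0 -0.0100 0.0121 0.0223 0; -0.0 -1.7 0.0 -0.0055 -0.0000 0.0177 0; -0.0 -1.7 0.0 -0.0050 -0.0000 0.0178 0; -0.0 -1.7 -0.0 -0.0045 -0.0000 0.0180 0
```

Emit:
drive_tool(
  motion="0 -6 0 -0.0145 0.012 0.02 0; 0 -6 0 -0.012 0.012 0.021 0; 0 -6 0 -0.009 0.012 0.022 0; 0 -1.5 0 -0.0055 0 0.018 0; 0 -1.5 0 -0.005 0 0.018 0; 0 -1.5 0 0 0 0.01 0; 0 0 0 0.01 0 0.001 0",
)

```text
clock: 17.9
position: [0.6599, -0.1646, 0.1611]
ee_rot: [-0.099, 0.12, 0.988, 0.01]
contact_force: [-0.0, -0.0, -0.3]
width: 0.0
```

```bash
python3 - <<'E'
from lid import *
p,Rm,s=cur();print(where('red',p,Rm),s['contact_force'],s['qpos'],s['clock'])
E
```

```text
(np.float64(0.07216586085305826), np.float64(0.0343702422275145), np.float64(0.18658985598245892)) [-0.00042036 -0.04923183 -0.29397281] [-0.33433457  0.58157354  1.1341041  -0.02154646  1.62392797 -1.66258789] 17.9
```

Emit:
drive_tool(
  motion="0 0 0 0.018 0 0.003 0; 0 0 0 0.02 0 0.003 0; 0 0 0 0.02 0 0.003 0; 0 0 0 0.02 0 0.003 0; 0 0 0 0.02 0 0.003 0; 0 0 0 0.018 0 0.003 0; 0 0 0 0.008 0 0 0; 0 0 0 0 0 -0.01 0; 0 0 0 0 0 -0.01 0",
)

```text
clock: 19.02
position: [0.5406, -0.1364, 0.1818]
ee_rot: [-0.106, 0.119, 0.987, 0.011]
contact_force: [0.9, 0.4, 1.2]
width: -0.0
```

```bash
python3 - <<'E'
from lid import *
p,Rm,s=cur();print(where('red',p,Rm),s['contact_force'],s['clock'])
pt,Rt=lidpose('orange',0,0)
rows([(pt+[0,0,.10],Rt,5)],hand=45)
E
```

```text
(np.float64(-0.05004016843785246), np.float64(0.0330960507892252), np.float64(0.20719907266762366)) [0.88321331 0.38782054 1.18350043] 19.025
5 -0.1 -2.4 1.0 0.0077 -0.0416 0.0073 45; -0.1 -2.4 1.0 0.0073 -0.0418 0.0069 45; -0.1 -2.4 1.0 0.0068 -0.0419 0.0065 45; -0.1 -2.4 1.0 0.0063 -0.0421 0.0061 45; -0.1 -2.4 1.0 0.0058 -0.0422 0.0057 45
```

Emit:
drive_tool(
  motion="0 -2 1 0.008 -0.04 0.006 30; 0 -2.5 1 0.0075 -0.04 0.006 45; 0 -2.5 1 0.007 -0.04 0.006 45; 0 -2.5 1 0.006 -0.04 0.006 45; 0 -2 1 0.005 -0.036 0.006 45; 0 0 0 0 0 0.005 45; 0 0 0 0 0 0 45; 0 0 0 0 0 0 45",
)

```text
clock: 20.02
position: [0.46, -0.3251, 0.1583]
ee_rot: [0.002, 0.162, 0.987, -0.008]
contact_force: [-0.5, 1.0, -0.9]
width: 0.0385
```

```bash
python3 - <<'E'
from meas import *
p,Rm,s=cur()
grab('wrist','w7');handle('w7','orange')
pt,Rt=lidpose('orange',0,0);print(pt,p,s['clock'])
rows([(pt,Rt,4)],hand=45)
grab('scene','sc6');crop('sc6',120,70,330,280,3,'sc6c')
E
```

```text
handle 1413 z [0.1026 0.104  0.1048] ((447.86376953125, -326.31915283203125), (11.972746849060059, 59.83074188232422), 72.41587829589844)
 local lx,ly mean -0.1597308709421629 -0.09987392414129084 -0.004190917346704235 0.008305801258666102
 lid lx [-0.18388752  0.00412197] ly [-0.0634882   0.06824437] zmed 0.0668028790786202
((487.3975830078125, -339.2104187011719), (135.02491760253906, 192.45465087890625), 71.57585906982422)
[ 0.4471089  -0.32799074  0.055     ] [ 0.46002044 -0.32506486  0.15830535] 20.025
4 -0.2 0.1 0.1 0.0030 -0.0014 0.0258 45; -0.2 0.1 0.1 0.0030 -0.0015 0.0258 45; -0.2 0.1 0.1 0.0029 -0.0016 0.0258 45; -0.2 0.1 0.1 0.0029 -0.0017 0.0258 45
```

View pics/sc6c.png

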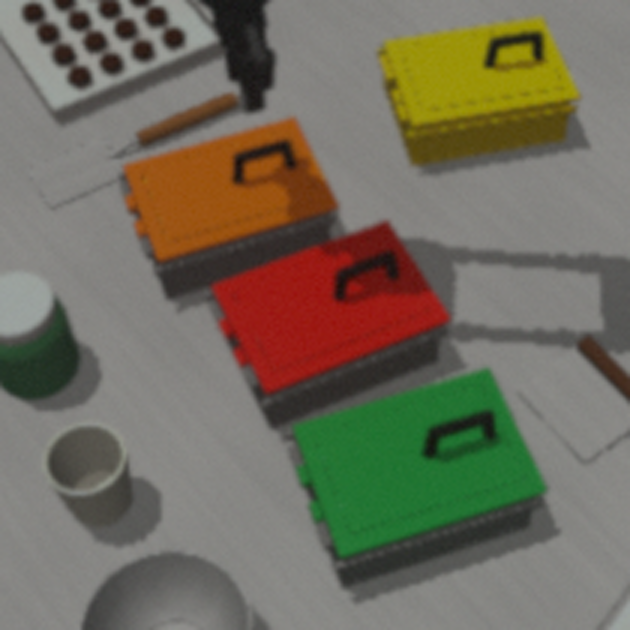

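View pics/w7.png

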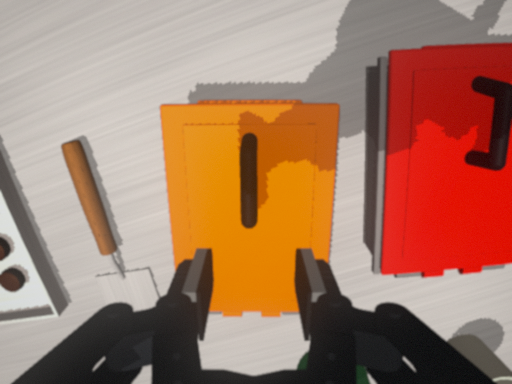

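```bash
sed -i "s/\[.5701,-.3701,.0605\]),-18.9/[.5713,-.3673,.0605]),-18.4/" h.py; python3 - <<'E'
from lid import *
p,Rm,s=cur()
pt,Rt=lidpose('orange',0,0);print(pt)
rows([(pt,Rt,4)],hand=45)
E
```

```text
[ 0.44794612 -0.32626563  0.055     ]
4 -0.2 0.1 -0.1 0.0029 -0.0009 0.0258 45; -0.2 0.1 -0.1 0.0029 -0.0010 0.0258 45; -0.2 0.1 -0.1 0.0028 -0.0011 0.0258 45; -0.2 0.1 -0.1 0.0028 -0.0012 0.0258 45
```

Emit:
drive_tool(
  motion="0 0 0 0.004 -0.001 0.026 45; 0 0 0 0.004 -0.001 0.026 45; 0 0 0 0.003 -0.001 0.022 45; 0 0 0 0.003 -0.001 0.012 45; 0 0 0 0.001 0 0.005 45; 0 0 0 0 0 0.001 45; 0 0 0 0 0 0 45",
)

```text
clock: 21.0
position: [0.4495, -0.3241, 0.0665]
ee_rot: [0.005, 0.158, 0.987, -0.01]
contact_force: [0.6, -0.3, -0.3]
width: 0.0383
```

```bash
python3 - <<'E'
from lid import *
p,Rm,s=cur();print(s['contact_force'],p,s['clock'])
pt,Rt=lidpose('orange',0,0);print(pt)
rows([(pt,Rt,1)],hand=45)
E
```

```text
[ 0.57031437 -0.2850738  -0.258487  ] [ 0.44951117 -0.32406738  0.06645451] 21.0
[ 0.44794612 -0.32626563  0.055     ]
1 -1.0 0.7 0.2 0.0009 -0.0024 0.0115 45
```

Emit:
drive_tool(
  motion="-0.5 0.3 0 0.0005 -0.0015 0.006 45; -0.5 0.3 0 0.0005 -0.001 0.004 45; 0 0 0 0 0 0.001 0; 0 0 0 0 0 0 0; 0 0 0 0 0 0 0",
  newtons=40,
)

```text
clock: 21.62
position: [0.4489, -0.326, 0.0559]
ee_rot: [0.002, 0.159, 0.987, 0.001]
contact_force: [-0.3, -0.4, 0.3]
width: 0.0106
```

```bash
python3 lid.py orange 7 4 .55
```

```text
clk 21.625 w 0.010626314442756756 F [-0.3 -0.4  0.3] M [0.04 0.02 0.01] th 0.5 r 0.135 (.1354) ly 0.0004 pitch -0.2 q [-0.76  0.37  1.77  0.    1.   -2.01]
4 0.1 1.1 0.1 -0.0046 -0.0005 -0.0156 0; 0.0 3.0 -0.0 -0.0051 -0.0000 -0.0149 0; -0.0 4.9 0.0 -0.0046 0.0000 -0.0144 0; 0.0 6.9 0.0 -0.0037 0.0000 -0.0143 0
```

Emit:
drive_tool(
  motion="0 1 0 -0.005 0 -0.0155 0; 0 3 0 -0.005 0 -0.015 0; 0 5 0 -0.0045 0 -0.0145 0; 0 6 0 -0.0035 0 -0.0145 0; 0 3.5 0 -0.009 0 -0.0135 0; 0 3.5 0 -0.008 0 -0.013 0; 0 3.5 0 -0.0075 0 -0.0125 0; 0 3.5 0 -0.007 0 -0.012 0",
)

```text
clock: 22.62
position: [0.5034, -0.344, 0.149]
ee_rot: [-0.268, 0.154, 0.95, 0.045]
contact_force: [-2.0, 0.9, -3.4]
width: 0.0102
```

```bash
python3 lid.py orange 7 4 .55
```

```text
clk 22.625 w 0.010227973283873319 F [-2.   0.9 -3.4] M [ 0.06  0.21 -0.  ] th 52.4 r 0.1349 (.1354) ly 0.0006 pitch 31.5 q [-0.62  0.69  1.07 -0.16  1.9  -1.88]
4 0.2 0.3 0.1 -0.0101 -0.0007 -0.0129 0; 0.0 2.2 0.0 -0.0105 0.0000 -0.0112 0; -0.0 4.1 0.0 -0.0099 -0.0000 -0.0103 0; 0.0 6.1 0.0 -0.0090 -0.0000 -0.0097 0
```

Emit:
drive_tool(
  motion="0 2.5 0 -0.0105 0 -0.0125 0; 0 2.5 0 -0.0105 0 -0.0115 0; 0 2.5 0 -0.0105 0 -0.0105 0; 0 2 0 -0.01 0 -0.0095 0",
)

```text
clock: 23.12
position: [0.5551, -0.361, 0.1612]
ee_rot: [-0.357, 0.15, 0.92, 0.06]
contact_force: [-3.0, 1.2, -2.5]
width: 0.0104
```

```bash
python3 lid.py orange 6 4 .47
```

```text
clk 23.125 w 0.01035857442719771 F [-3.   1.2 -2.5] M [ 0.    0.23 -0.09] th 78.9 r 0.1333 (.1354) ly 0.0007 pitch 42.5 q [-0.58  0.91  0.69 -0.22  2.25 -1.9 ]
4 0.3 -0.7 -0.0 -0.0109 -0.0008 -0.0097 0; 0.0 0.8 0.0 -0.0120 0.0000 -0.0066 0; -0.0 1.5 0.0 -0.0078 -0.0000 -0.0039 0; -0.0 0.5 -0.0 0.0004 0.0000 -0.0000 0
```

Emit:
drive_tool(
  motion="0 0.5 0 -0.0115 0 -0.0095 0; 0 0.5 0 -0.0115 0 -0.007 0; 0 0.5 0 -0.0085 0 -0.0045 0; 0 0.5 0 -0.003 0 -0.001 0",
)

```text
clock: 23.62
position: [0.5903, -0.3725, 0.1527]
ee_rot: [-0.383, 0.15, 0.909, 0.064]
contact_force: [-1.4, 0.8, 6.0]
width: 0.0102
```

```bash
python3 lid.py orange 6 4 .47
```

```text
clk 23.625 w 0.010210759450998416 F [-1.4  0.8  6. ] M [0.32 0.94 0.06] th 96.2 r 0.1327 (.1354) ly 0.0008 pitch 45.7 q [-0.57  1.04  0.45 -0.26  2.41 -1.93]
4 0.3 -0.3 -0.2 0.0035 -0.0010 -0.0014 0; -0.0 -0.3 0.0 -0.0002 0.0000 -0.0000 0; 0.0 -0.3 -0.0 -0.0002 -0.0000 -0.0000 0; -0.0 -0.3 -0.0 -0.0002 0.0000 -0.0000 0
```

Emit:
drive_tool(
  motion="0 0 0 0 0 0 60; 0 0 0 0 0 0 80; 0 0 0 0.002 0 -0.01 100; 0 0 0 0.01 0 -0.02 100; 0 -1 0 0.02 0 -0.02 100; 0 -3 0 0.028 0 -0.025 100; 0 -5 0 0.028 0 -0.025 100; 0 -5 0 0.03 0 -0.025 100; 0 -4 0 0.02 0 -0.01 100; 0 0 0 0 0 0 100",
)

```text
clock: 24.88
position: [0.575, -0.3699, 0.3432]
ee_rot: [-0.229, 0.158, 0.96, 0.036]
contact_force: [0.0, -0.6, 0.2]
width: 0.0852
```

```bash
python3 - <<'E'
from lid import *
grab('scene','sc7')
p,Rm,s=cur();print(p,s['contact_force'],s['qpos'],where('orange',p,Rm),s['clock'])
E
```

```text
[ 0.57587161 -0.37028849  0.34088574] [-0.91181774  0.96747821  0.9104009 ] [-0.60163295  0.77493672  0.41393333 -0.18630047  2.39878622 -1.95510444] (np.float64(0.017070380732413088), np.float64(-0.0013992876321062997), np.float64(0.3640593293992423)) 24.925
```

View pics/sc7.png

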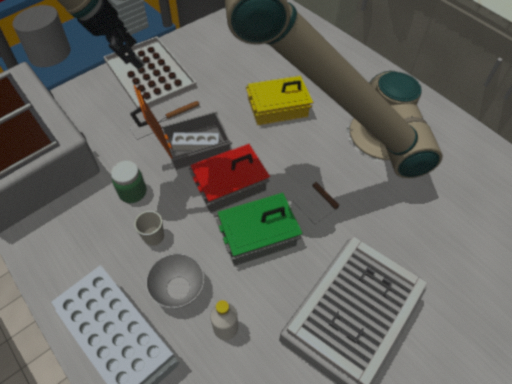

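```bash
python3 - <<'E'
from lid import *
a=loc('orange',-.03,0,.33,13);b=loc('orange',-.10,0,.24,0)
rows([(*a,2),(*b,3)],hand=85)
E
```

```text
5 -0.0 -7.0 -0.1 0.0101 0.0006 0.0255 85; -0.0 -7.0 -0.1 0.0131 0.0007 0.0240 85; 0.0 -4.3 0.0 0.0140 -0.0000 0.0343 85; 0.0 -4.3 0.0 0.0166 -0.0000 0.0331 85; 0.0 -4.3 0.0 0.0190 -0.0000 0.0318 85
```

Emit:
drive_tool(
  motion="0 -7 0 0.02 0 0.01 85; 0 -7 0 0.025 0 0.015 85; 0 -4.5 0 0.02 0 0.03 85; 0 -4.5 0 0.018 0 0.03 85; 0 -3 0 0.015 0 0.025 85; 0 0 0 0 0 0 85; 0 0 0 0 0 0 85",
)

```text
clock: 25.8
position: [0.4707, -0.3372, 0.2292]
ee_rot: [-0.018, 0.16, 0.987, 0.007]
contact_force: [0.7, 0.2, -0.4]
width: 0.0726
```

```bash
python3 - <<'E'
from lid import *
p,Rm,s=cur();print(p,s['contact_force'],where('orange',p,Rm),s['clock'],Rm[:,2])
grab('wrist','w8');crop('w8',60,0,460,384,1.55,'w8b')
E
```

```text
[ 0.47065212 -0.3372476   0.22923627] [ 0.73765583  0.15464473 -0.43822132] (np.float64(-0.10400096967129409), np.float64(-0.003453595188563233), np.float64(0.2552167408115666)) 25.8 [-0.03360504  0.0192935  -0.99924895]
```

View pics/w8b.png

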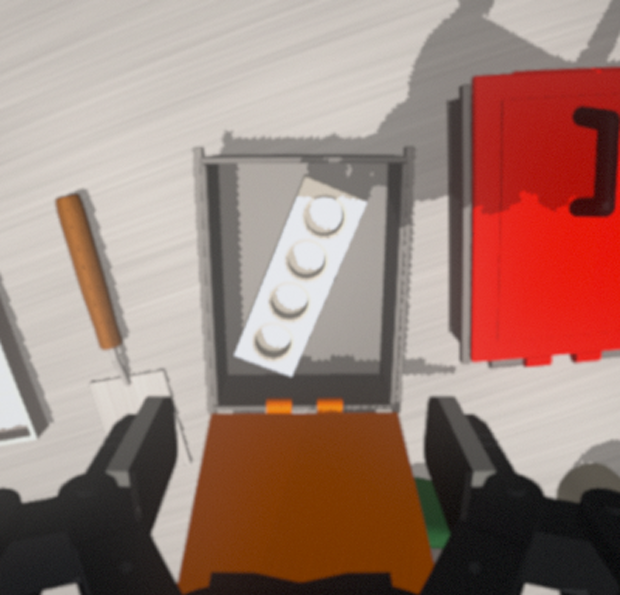

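```bash
python3 - <<'E'
from lid import *
z=load('w8');P=cloud('w8');Z=P[:,:,2];h,a=BOX['orange'];ar=np.radians(a);ex=np.array([np.cos(ar),np.sin(ar)]);ey=np.array([-ex[1],ex[0]])
q=P[:,:,:2]-h[:2];lx=q@ex;ly=q@ey
m=(lx<-.006)&(lx>-.17)&(abs(ly)<.055)&(Z>.027)&(Z<.038)
r=cv2.minAreaRect((P[m][:,:2]*1000).astype(np.float32));print(m.sum(),np.median(P[m][:,2]),r)
c=np.array(r[0])/1000;print('local',(c-h[:2])@ex,(c-h[:2])@ey)
box=cv2.boxPoints(r)/1000;print([((b-h[:2])@ex*1000,(b-h[:2])@ey*1000) for b in box])
# corners from picture
uv=np.array([[305,178],[368,202],[292,377],[235,355]])/1.55+[60,0]
b=pixz('w8',uv,.032);print(b,b.mean(0),[np.linalg.norm(b[i]-b[(i+1)%4]) for i in range(4)])
d=(b[0]+b[1]-b[2]-b[3])[:2];print('long axis deg',np.degrees(np.arctan2(d[1],d[0])))
mf=(lx<-.01)&(lx>-.16)&(abs(ly)<.055)&(Z<.012);print('floor',np.median(Z[mf]))
mw=(Z>.05)&(Z<.064)&(lx>-.19)&(lx<.0)&(abs(ly)<.075);print('rim ly',np.percentile(ly[mw],[1,99]),'lx',np.percentile(lx[mw],[1,99]))
E
```

```text
3443 0.0311338541312286 ((488.07623291015625, -343.7452392578125), (46.26994323730469, 141.10269165039062), 49.647560119628906)
local -0.0864040737340324 -0.00391895450473188
[(np.float64(-160.48879741934584), np.float64(0.9981768841954427)), (np.float64(-29.616760372514648), np.float64(-51.751217832545535)), (np.float64(-12.319370022528899), np.float64(-8.836076457152185)), (np.float64(-143.19136938357693), np.float64(43.913299387954346))]
[[ 0.42099863 -0.31573996  0.032     ]
 [ 0.44983694 -0.27991764  0.032     ]
 [ 0.55668025 -0.37078625  0.032     ]
 [ 0.52636613 -0.40512709  0.032     ]] [ 0.48847049 -0.34289273  0.032     ] [np.float64(0.04598789467994143), np.float64(0.14025904056097863), np.float64(0.045806538062775216), np.float64(0.1381751405884428)]
long axis deg 139.65481840630179
floor 0.0032771717358767716
rim ly [-0.06945723  0.07022611] lx [-0.17669826 -0.00055428]
```

```bash
cat > go.py <<'E'
from lid import *
MC=np.array([.4881,-.3437]);YAW=139.65
def tgt(tipz,c=MC,yaw=YAW,tipoff=.030):
    return np.array([c[0],c[1],tipz-tipoff]),down(yaw)
E
python3 - <<'E'
from go import *
a=tgt(.11)
rows([(*a,4)],hand=72)
E
```

```text
4 0.0 -0.6 5.5 -0.0061 -0.0005 0.0370 72; 0.0 -0.6 5.5 -0.0058 0.0001 0.0371 72; 0.0 -0.6 5.5 -0.0054 0.0006 0.0372 72; 0.0 -0.6 5.5 -0.0049 0.0011 0.0372 72
```

Emit:
drive_tool(
  motion="0 -0.5 5.5 -0.0055 0 0.036 72; 0 -0.5 5.5 -0.0055 0 0.036 72; 0 -0.5 5.5 -0.005 0.0005 0.03 72; 0 -0.3 4 -0.003 0.0005 0.01 72; 0 0 0 0 0 0 72; 0 0 0 0 0 0 72",
)

```text
clock: 26.6
position: [0.5013, -0.3526, 0.1167]
ee_rot: [0.002, 0.336, 0.942, -0.002]
contact_force: [0.1, -0.0, -0.7]
width: 0.0615
```

```bash
python3 - <<'E'
from go import *
p,Rm,s=cur();print(p,s['contact_force'],s['clock'],s['width'],Rm[:,2],np.degrees(np.arctan2(Rm[1,0],Rm[0,0])))
rows([(*tgt(.11),1)],hand=72)
grab('wrist','w9');crop('w9',60,0,460,384,1.55,'w9b')
P=cloud('w9');Z=P[:,:,2];h,a=BOX['orange'];ar=np.radians(a);ex=np.array([np.cos(ar),np.sin(ar)]);ey=np.array([-ex[1],ex[0]])
q=P[:,:,:2]-h[:2];lx=q@ex;ly=q@ey
m=(lx<-.006)&(lx>-.17)&(abs(ly)<.055)&(Z>.027)&(Z<.038)
r=cv2.minAreaRect((P[m][:,:2]*1000).astype(np.float32));print(m.sum(),np.median(P[m][:,2]),r)
E
```

```text
[ 0.50125806 -0.35261494  0.11665457] [ 0.07827945 -0.04205253 -0.71572212] 26.6 0.06154209129968616 [ 0.00354424 -0.00492673 -0.99998158] 140.7819991564436
1 -0.1 0.3 1.1 0.0160 -0.0014 0.0366 72
7433 0.031104907126866144 ((482.607177734375, -343.1449279785156), (98.05967712402344, 156.4125213623047), 71.65678405761719)
```

View pics/w9b.png

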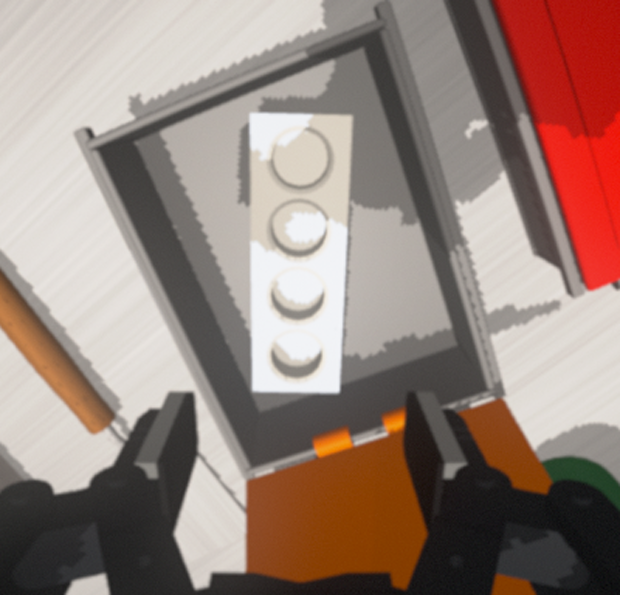

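Emit:
drive_tool(
  motion="0 0 0.5 0.008 -0.0007 0.012 72; 0 0.3 0.5 0.005 -0.0005 0.016 72; 0 0 0 0.0015 0 0.012 72; 0 0 0 0 0 0.004 72; 0 0 0 0 0 0 72",
)

```text
clock: 27.28
position: [0.4885, -0.344, 0.0705]
ee_rot: [0.0, 0.344, 0.939, -0.001]
contact_force: [0.5, -0.7, 0.7]
width: 0.0616
```

```bash
python3 - <<'E'
from go import *
p,Rm,s=cur();print(p,s['contact_force'],s['clock'],s['width'],Rm[:,2],np.degrees(np.arctan2(Rm[1,0],Rm[0,0])))
rows([(*tgt(.008),3)],hand=72)
E
```

```text
[ 0.4884641  -0.34398881  0.07050818] [ 0.47789827 -0.66147697  0.69274878] 27.275 0.06156569525591261 [ 8.73776477e-05 -2.13097605e-03 -9.99997726e-01] 139.74474103758646
3 -0.0 0.0 0.0 0.0002 0.0000 0.0308 72; -0.0 0.0 0.0 0.0002 0.0000 0.0308 72; -0.0 0.0 0.0 0.0002 0.0000 0.0308 72
```

Emit:
drive_tool(
  motion="0 0 0 0 0 0.022 72; 0 0 0 0 0 0.022 72; 0 0 0 0 0 0.016 72; 0 0 0 0 0 0.01 72; 0 0 0 0 0 0.005 72; 0 0 0 0 0 0 72",
)

```text
clock: 28.02
position: [0.4913, -0.3467, -0.0044]
ee_rot: [0.004, 0.344, 0.939, -0.002]
contact_force: [0.8, -0.2, -0.7]
width: 0.0614
```

```bash
python3 - <<'E'
from go import *
p,Rm,s=cur();print(p,s['contact_force'],s['clock'],s['width'],Rm[:,2])
grab('wrist','w10');crop('w10',60,100,460,384,1.7,'w10b')
P=cloud('w10')
rows([(*tgt(.008),1)],hand=72)
E
```

```text
[ 0.49131451 -0.34670702 -0.00440769] [ 0.79341524 -0.16402801 -0.6579662 ] 28.025 0.06142522526298992 [ 0.00540627 -0.00689311 -0.99996163]
1 -0.1 0.5 0.1 0.0048 0.0003 0.0178 72
```

View pics/w10b.png

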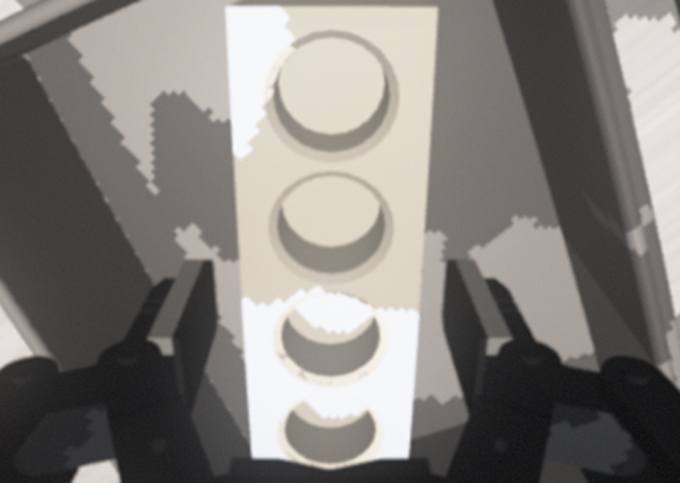

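Emit:
drive_tool(
  motion="0 0.3 0 0.003 0 0.007 72; 0 0.2 0 0.0015 0 0.005 72; 0 0 0 0 0 0.002 72; 0 0 0 0 0 0 72",
)

```text
clock: 28.58
position: [0.4889, -0.3449, -0.0151]
ee_rot: [0.002, 0.344, 0.939, -0.002]
contact_force: [-0.7, 0.6, 0.1]
width: 0.0618
```

```bash
python3 - <<'E'
from go import *
p,Rm,s=cur();print(p,s['contact_force'],s['clock'],s['width'],Rm[:,2])
z=grab('wrist','w11');P=cloud('w11');L=(P-p)@Rm
# left/right finger lowest point estimate
m=(abs(L[:,:,0]-.011)<.0025)&(abs(abs(L[:,:,1])-.034)<.006)&(L[:,:,2]<-.02)&(L[:,:,2]>-.06)
print('finger front face: max tool z',np.sort(L[m][:,2])[-8:],'world z',np.sort(P[m][:,2])[:8])
rows([(*tgt(.008),1)],hand=72)
E
```

```text
[ 0.48890319 -0.34487028 -0.01510841] [-0.71752656  0.57524511  0.06186936] 28.575 0.061826152334649664 [ 0.00152435 -0.00474244 -0.99998759]
finger front face: max tool z [-0.03199752 -0.03182769 -0.03157271 -0.03155086 -0.03137461 -0.03086115
 -0.03008279 -0.02041833] world z [0.00517982 0.01501829 0.01579659 0.01614403 0.01634381 0.01648649
 0.01658621 0.01678776]
1 -0.1 0.2 0.1 0.0014 0.0004 0.0068 72
```

Emit:
drive_tool(
  motion="0 0.2 0 0.001 0 0.004 72; 0 0 0 0 0 0.002 72; 0 0 0 0 0 0 52; 0 0 0 0 0 0 40; 0 0 0 0 0 0 40; 0 0 0 0 0 0 40",
  newtons=45,
)

```text
clock: 29.38
position: [0.49, -0.346, -0.0144]
ee_rot: [0.003, 0.344, 0.939, -0.003]
contact_force: [-0.4, -0.1, 6.3]
width: 0.0452
```

```bash
python3 - <<'E'
from go import *
p,Rm,s=cur();print(p,s['contact_force'],s['clock'],s['width'],Rm[:,2])
E
```

```text
[ 0.49000813 -0.34595533 -0.01435858] [-0.37257667 -0.05644735  6.27783496] 29.375 0.04518380256344618 [ 0.0034163  -0.00809067 -0.99996143]
```

Emit:
drive_tool(
  motion="0 0 0 0 0 -0.004 40; 0 0 0 0 0 -0.01 40; 0 0 0 0 0 -0.015 40; 0 0 0 0 0 -0.015 40; 0 0 0 0 0 -0.01 40; 0 0 0 0 0 0 40",
)

```text
clock: 30.12
position: [0.4891, -0.3448, 0.0418]
ee_rot: [0.002, 0.344, 0.939, -0.003]
contact_force: [0.4, -0.3, -2.1]
width: 0.0452
```

```bash
python3 - <<'E'
from go import *
p,Rm,s=cur();print(p,s['contact_force'],s['clock'],s['width'],Rm[:,2])
grab('wrist','w12');grab('scene','sc8');crop('sc8',120,60,270,200,4,'sc8c')
E
```

```text
[ 0.48907944 -0.34479612  0.04183164] [ 0.37879183 -0.34070296 -2.12648976] 30.125 0.04520272860624597 [ 0.00137596 -0.00602921 -0.99998088]
```

View pics/w12.png

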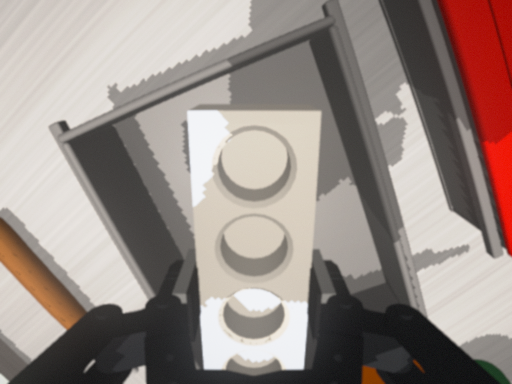

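View pics/sc8c.png

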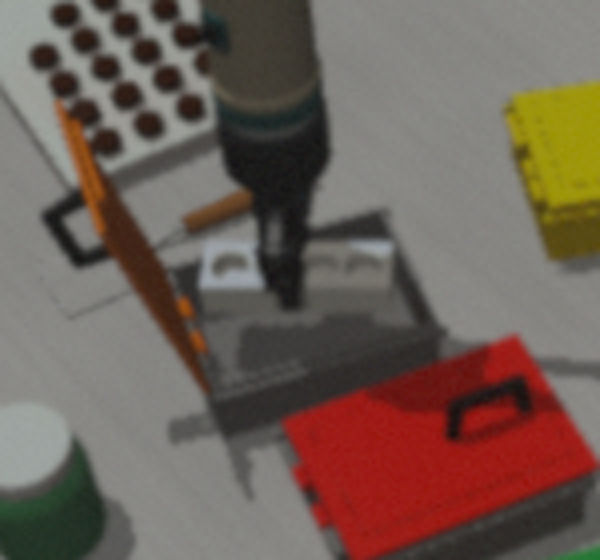

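```bash
cat > inhand.py <<'E'
from go import *
def inhand(tag,p,Rm,yl=.04):
    P=cloud(tag);im=load(tag)['im'];L=(P-p)@Rm
    m=(abs(L[:,:,1])<yl)&(L[:,:,0]>.0)&(L[:,:,0]<.10)&(L[:,:,2]<-.035)&(L[:,:,2]>-.06)&(L[:,:,0]>.018)
    q=L[m];zt=np.median(q[:,2]);m2=m&(abs(L[:,:,2]-zt)<.004);q=L[m2]
    A=np.c_[q[:,0],q[:,1],np.ones(len(q))];c=np.linalg.lstsq(A,q[:,2],rcond=None)[0]
    print('top z tool',zt,'slopes deg x,y',np.degrees(c[:2]))
    # edges per x bin
    xs=np.arange(.022,.062,.004);lo=[];hi=[]
    for x in xs:
        b=q[abs(q[:,0]-x)<.002][:,1];lo.append(np.percentile(b,1));hi.append(np.percentile(b,99))
    lo=np.array(lo);hi=np.array(hi)
    f=np.polyfit(xs,(lo+hi)/2,1);print('width',(hi-lo).mean(),'mid y at x=0',f[1],'yaw deg',np.degrees(f[0]),np.degrees(np.polyfit(xs,lo,1)[0]),np.degrees(np.polyfit(xs,hi,1)[0]))
    print('front end x',np.percentile(q[:,0],99.5))
if __name__=='__main__':
    p,Rm,s=cur();inhand('w12',p,Rm)
E
python3 inhand.py
```

```text
top z tool -0.04673229605353954 slopes deg x,y [-0.30848219 -0.27688059]
width 0.045509855113722394 mid y at x=0 -0.0003810340968346035 yaw deg 0.042519439612121436 -0.09393321975505499 0.1789720989792936
front end x 0.07219062799143419
```

```bash
python3 - <<'E'
from go import *
p,Rm,s=cur()
A=np.array([.489,-.345,.20]);b=np.radians(12.5);B=np.array([.527,.338,.23])+.09*np.array([np.cos(b),np.sin(b),0])
print(B)
st=rows([(A,down(139.7),4)],hand=40)
P=p
rows([(B,down(192.5),17)],hand=40,start=st)
E
```

```text
[0.61486664 0.35747957 0.23      ]
4 -0.1 0.0 0.0 -0.0003 -0.0002 -0.0398 40; -0.1 0.0 0.0 -0.0003 -0.0002 -0.0398 40; -0.1 0.0 0.0 -0.0003 -0.0001 -0.0398 40; -0.1 0.0 0.0 -0.0003 -0.0001 -0.0398 40
17 -0.0 0.0 -3.1 0.0211 0.0363 -0.0018 40; -0.0 0.0 -3.1 0.0191 0.0374 -0.0018 40; -0.0 0.0 -3.1 0.0170 0.0384 -0.0018 40; -0.0 0.0 -3.1 0.0149 0.0392 -0.0018 40; -0.0 0.0 -3.1 0.0128 0.0400 -0.0018 40; -0.0 0.0 -3.1 0.0106 0.0406 -0.0018 40; -0.0 0.0 -3.1 0.0084 0.0411 -0.0018 40; -0.0 0.0 -3.1 0.0061 0.0415 -0.0018 40; -0.0 0.0 -3.1 0.0039 0.0418 -0.0018 40; -0.0 0.0 -3.1 0.0016 0.0419 -0.0018 40; -0.0 0.0 -3.1 -0.0007 0.0420 -0.0018 40; -0.0 0.0 -3.1 -0.0029 0.0419 -0.0018 40; -0.0 0.0 -3.1 -0.0052 0.0417 -0.0018 40; -0.0 0.0 -3.1 -0.0075 0.0413 -0.0018 40; -0.0 0.0 -3.1 -0.0097 0.0408 -0.0018 40; -0.0 0.0 -3.1 -0.0119 0.0403 -0.0018 40; -0.0 0.0 -3.1 -0.0140 0.0396 -0.0018 40
```

Emit:
drive_tool(
  motion="0 0 0 0 0 -0.025 40; 0 0 0 0 0 -0.04 40; 0 0 0 0 0 -0.04 40; 0 0 0 0 0 -0.03 40; 0 0 0 0.005 0.01 -0.01 40; 0 0 -2 0.015 0.025 0 40; 0 0 -3 0.02 0.036 -0.002 40; 0 0 -3 0.018 0.037 -0.002 40; 0 0 -3 0.017 0.038 -0.002 40; 0 0 -3 0.015 0.039 -0.002 40; 0 0 -3 0.013 0.04 -0.002 40; 0 0 -3 0.01 0.04 -0.002 40",
)

```text
clock: 31.72
position: [0.5259, -0.0424, 0.188]
ee_rot: [-0.013, 0.173, 0.985, 0.004]
contact_force: [-0.1, -0.5, -0.3]
width: 0.045
```

```bash
python3 - <<'E'
from go import *
p,Rm,s=cur();print(p,s['contact_force'],s['clock'],s['width'])
b=np.radians(12.5);B=np.array([.527,.338,.23])+.09*np.array([np.cos(b),np.sin(b),0])
rows([(B,down(192.5),10)],hand=40)
E
```

```text
[ 0.52588624 -0.0424493   0.18796747] [-0.0511961  -0.48037677 -0.28156598] 31.725 0.04504859784930963
10 0.1 -0.1 -3.2 0.0053 0.0407 -0.0039 40; 0.1 -0.1 -3.2 0.0030 0.0409 -0.0039 40; 0.1 -0.1 -3.2 0.0007 0.0410 -0.0040 40; 0.1 -0.1 -3.2 -0.0016 0.0410 -0.0040 40; 0.1 -0.1 -3.2 -0.0039 0.0408 -0.0041 40; 0.1 -0.1 -3.2 -0.0063 0.0405 -0.0041 40; 0.1 -0.1 -3.2 -0.0085 0.0401 -0.0042 40; 0.1 -0.1 -3.2 -0.0108 0.0395 -0.0042 40; 0.1 -0.1 -3.2 -0.0130 0.0388 -0.0042 40; 0.1 -0.1 -3.2 -0.0152 0.0380 -0.0042 40
```

Emit:
drive_tool(
  motion="0 0 -3.2 0.004 0.04 -0.005 40; 0 0 -3.2 0.002 0.04 -0.005 40; 0 0 -3.2 0 0.04 -0.005 40; 0 0 -3.2 -0.002 0.04 -0.005 40; 0 0 -3.2 -0.004 0.04 -0.005 40; 0 0 -3.2 -0.0065 0.04 -0.005 40; 0 0 -3.2 -0.0085 0.038 -0.005 40; 0 0 -3.2 -0.011 0.034 -0.005 40; 0 0 -3 -0.012 0.025 -0.004 40; 0 0 -1 -0.008 0.01 -0.002 40; 0 0 0 0 0 0 40; 0 0 0 0 0 0 40",
)

```text
clock: 33.22
position: [0.6007, 0.3211, 0.216]
ee_rot: [-0.031, -0.097, 0.995, 0.007]
contact_force: [-0.2, -0.9, -1.5]
width: 0.045
```

```bash
python3 - <<'E'
from inhand import *
p,Rm,s=cur();print(p,s['contact_force'],s['clock'],s['width'],Rm[:,2],np.degrees(np.arctan2(Rm[1,0],Rm[0,0])))
grab('wrist','w13');inhand('w13',p,Rm);crop('w13',0,0,512,384,1.55,'w13b')
E
```

```text
[0.60067517 0.32108699 0.21595076] [-0.15852071 -0.87479785 -1.54129019] 33.225 0.04498587846272872 [-0.06292366  0.00818253 -0.9979848 ] -168.85125504335943
top z tool -0.04570127345878491 slopes deg x,y [-0.38634888 -0.26139498]
width 0.045562407975195104 mid y at x=0 -0.0001757958004903284 yaw deg 0.07062301969540485 -0.0766972843588289 0.21794332374962405
front end x 0.07318734418813672
```

View pics/w13b.png

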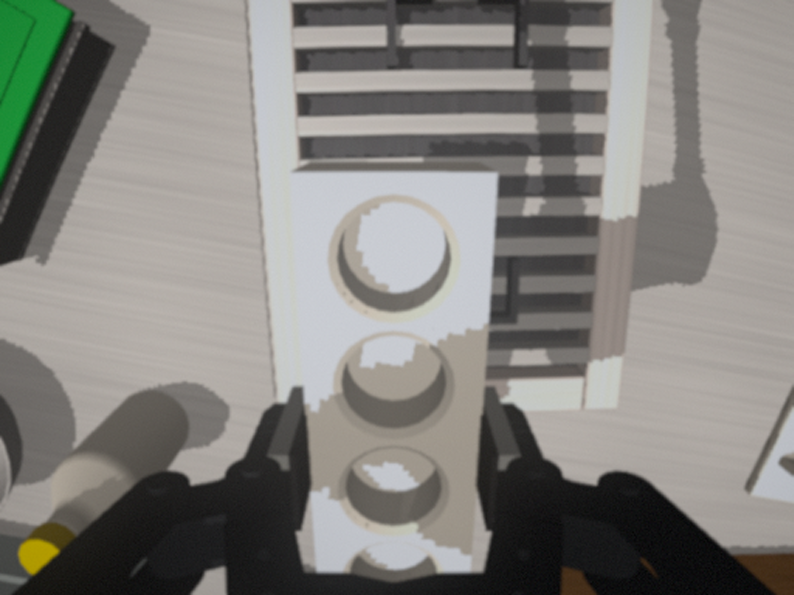

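```bash
cat > bay.py <<'E'
from inhand import *
def edges(tag,c,ang):
    P=cloud(tag);Z=P[:,:,2];b=np.radians(ang);ex=np.array([np.cos(b),np.sin(b)]);ey=np.array([-ex[1],ex[0]])
    q=P[:,:,:2]-c;lx=q@ex;ly=q@ey
    m=(Z>.104)&(Z<.116)&(abs(lx)<.17)&(abs(ly)<.13)
    print(tag,'zmed',np.median(Z[m]),m.sum())
    X=[];lo=[];hi=[]
    for x in np.arange(-.12,.121,.01):
        s=ly[m&(abs(lx-x)<.005)]
        if len(s)>60: X.append(x);lo.append(np.percentile(s,.7));hi.append(np.percentile(s,99.3))
    X=np.array(X);print(' lo',np.round(lo,4));print(' hi',np.round(hi,4))
    Y=np.arange(-.09,.091,.01);lo=[];hi=[]
    for y in Y:
        s=lx[m&(abs(ly-y)<.005)];lo.append(np.percentile(s,.7) if len(s)>20 else np.nan);hi.append(np.percentile(s,99.3) if len(s)>20 else np.nan)
    print(' xlo',np.round(lo,4));print(' xhi',np.round(hi,4))
def model(c,ang):
    b=np.radians(ang);ex=np.array([np.cos(b),np.sin(b),0]);ey=np.array([-ex[1],ex[0],0]);c=np.r_[c,0]
    G=lambda x,y,z:c+ex*x+ey*y+[0,0,z]
    segs=[]
    for hx,hy,z in((.14,.10,.110),):
        P=[G(-hx,-hy,z),G(hx,-hy,z),G(hx,hy,z),G(-hx,hy,z)];segs+=[(P[i],P[(i+1)%4]) for i in range(4)]
    for sx in(-1,1):
        for sy in(-1,1):
            segs+=[(G(sx*.081,sy*.033,.122),G(sx*.047,sy*.033,.122)),(G(sx*.081,sy*.033,.122),G(sx*.081,sy*.017,.122)),(G(sx*.077,sy*.029,.122),G(sx*.047,sy*.029,.122))]
    return segs
def overlay(tag,c,ang,out,k,win):
    u0,v0,u1,v1=win;im=cv2.resize(load(tag)['im'][v0:v1,u0:u1,::-1],None,fx=k,fy=k,interpolation=cv2.INTER_CUBIC)
    for a,b in model(c,ang):
        p=project(tag,[a,b]);p=((p+.5-[u0,v0])*k).astype(int)
        cv2.line(im,tuple(map(int,p[0])),tuple(map(int,p[1])),(0,0,255),1)
    cv2.imwrite(f'pics/{out}.png',im)
E
python3 - <<'E'
from bay import *
for t in('top0','w13'): edges(t,np.array([.527,.338]),12.5)
overlay('top0',np.array([.527,.338]),12.5,'ov1',5,(70,115,175,235))
overlay('w13',np.array([.527,.338]),12.5,'ov2',1.55,(0,0,512,384))
E
```

```text
top0 zmed 0.10846078908870749 4276
 lo [-0.099  -0.099  -0.1    -0.0989 -0.0995 -0.0991 -0.0997 -0.0998 -0.0991
 -0.1003 -0.0987 -0.1004 -0.0993 -0.0995 -0.0984 -0.0999 -0.0968 -0.0997
 -0.0986 -0.0994 -0.0985 -0.0997 -0.0978 -0.0995 -0.0984]
 hi [0.0973 0.0993 0.0971 0.0983 0.098  0.0999 0.0974 0.0988 0.0967 0.1002
 0.0966 0.0992 0.0978 0.0999 0.0979 0.1003 0.0984 0.099  0.0987 0.0984
 0.1    0.0974 0.0992 0.0976 0.0961]
 xlo [-0.1392 -0.1375 -0.1389 -0.1394 -0.1392 -0.1383 -0.1381 -0.1389 -0.139
 -0.1386 -0.1386 -0.1382 -0.1387 -0.1391 -0.1396 -0.1389 -0.1376 -0.1378
 -0.1388]
 xhi [0.1351 0.1367 0.1373 0.1363 0.1368 0.1376 0.1384 0.1384 0.1371 0.1392
 0.1388 0.1388 0.1386 0.139  0.1392 0.1393 0.1404 0.1394 0.1379]
w13 zmed 0.10915257036972115 28281
 lo [-0.0966 -0.0967 -0.096  -0.0969 -0.0958 -0.0971 -0.0962 -0.0975 -0.0969
 -0.0974 -0.0967 -0.0972 -0.097  -0.098  -0.0979 -0.0983 -0.0981 -0.0983
 -0.0984 -0.0984 -0.0977]
 hi [0.1007 0.1014 0.1    0.1011 0.1    0.1013 0.0998 0.1011 0.1003 0.1008
 0.1009 0.1006 0.1003 0.1004 0.0998 0.1    0.0997 0.0999 0.0997 0.0996
 0.0993]
 xlo [-0.0793 -0.0794 -0.0794 -0.079  -0.079  -0.0788 -0.0787 -0.0767 -0.0784
 -0.0784 -0.0781 -0.0761 -0.0761 -0.0776 -0.0778 -0.0779 -0.078  -0.0778
 -0.0778]
 xhi [ 0.1225  0.1128 -0.0039 -0.0037 -0.0034 -0.0031 -0.0028 -0.0026 -0.0024
 -0.0022 -0.002   0.1217  0.1317  0.137   0.1393  0.1394  0.1395  0.1391
  0.1395]
```

View pics/ov1.png

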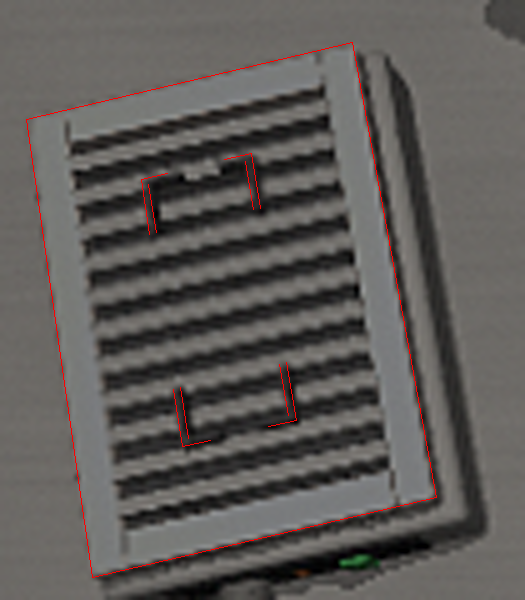

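View pics/ov2.png

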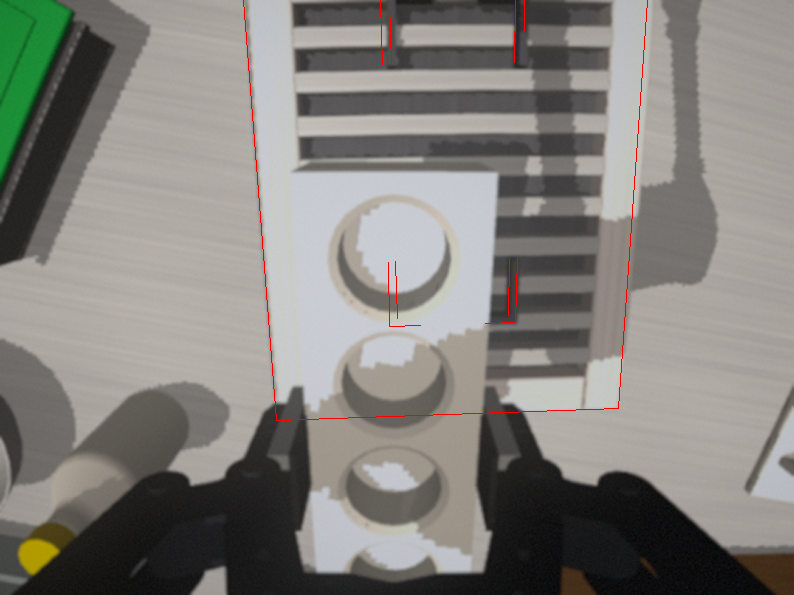

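```bash
cat >> bay.py <<'E'
BC=np.array([.5268,.339]);BA=12.2
def place(zb,mx=.0026):
    b=np.radians(BA);t=BC+mx*np.array([np.cos(b),np.sin(b)]);return np.array([t[0],t[1],zb-.0187]),down(180+BA)
E
python3 - <<'E'
from bay import *
rows([(*place(.18),4)],hand=40)
E
```

```text
4 0.3 -0.9 -0.3 0.0158 0.0077 0.0148 40; 0.3 -0.9 -0.3 0.0160 0.0079 0.0145 40; 0.3 -0.9 -0.3 0.0161 0.0080 0.0143 40; 0.3 -0.9 -0.3 0.0163 0.0082 0.0140 40
```

Emit:
drive_tool(
  motion="0.3 -0.8 -0.3 0.013 0.006 0.012 40; 0.3 -0.9 -0.3 0.017 0.008 0.014 40; 0.3 -0.9 -0.3 0.016 0.008 0.013 40; 0.2 -0.7 -0.2 0.009 0.005 0.007 40; 0 0 0 0.002 0.001 0.001 40; 0 0 0 0 0 0 40",
)

```text
clock: 34.02
position: [0.5358, 0.3306, 0.1717]
ee_rot: [0.0, -0.102, 0.995, -0.0]
contact_force: [0.1, 0.2, -0.8]
width: 0.0449
```

```bash
python3 - <<'E'
from bay import *
p,Rm,s=cur();print(p,s['contact_force'],s['clock'],s['width'],Rm[:,2],np.degrees(np.arctan2(Rm[1,0],Rm[0,0])))
rows([(*place(.14),1)],hand=40)
grab('wrist','w14');inhand('w14',p,Rm);edges('w14',BC,BA);overlay('w14',BC,BA,'ov3',1.55,(0,0,512,384))
E
```

```text
[0.53583099 0.33060039 0.17165585] [ 0.08833113  0.2292259  -0.82571562] 34.025 0.044880885056075945 [ 1.11283284e-04 -7.06895007e-04 -9.99999744e-01] -168.31406628025383
1 -0.0 -0.0 -0.5 0.0045 0.0101 0.0503 40
top z tool -0.04573885083828212 slopes deg x,y [-0.36432269 -0.24519528]
width 0.04555445886411771 mid y at x=0 -0.00021689190251466913 yaw deg 0.1621067227251121 0.10803609930379907 0.21617734614642936
front end x 0.07323684670178471
w14 zmed 0.10911241685546408 40941
 lo [-0.0971 -0.0973 -0.097  -0.0976 -0.0971 -0.0976 -0.0969 -0.0981 -0.0974
 -0.0977 -0.0974 -0.0983 -0.0977 -0.0984 -0.0979 -0.0986 -0.0979 -0.0985
 -0.0976 -0.0979 -0.0979 -0.0982  0.0785 -0.059 ]
 hi [0.0992 0.0995 0.0992 0.0998 0.0991 0.0998 0.0994 0.0999 0.0994 0.1001
 0.0994 0.0997 0.0991 0.0994 0.0988 0.0994 0.099  0.0993 0.0995 0.0995
 0.0998 0.0999 0.0993 0.0361]
 xlo [-0.1238 -0.1234 -0.1235 -0.1231 -0.1231 -0.1228 -0.1226 -0.1224 -0.1223
 -0.1224 -0.1223 -0.1223 -0.1223 -0.1222 -0.1224 -0.1226 -0.1228 -0.1227
 -0.123 ]
 xhi [ 0.0839  0.0701  0.0467  0.1378  0.1062 -0.0613 -0.0612 -0.061  -0.061
 -0.0609 -0.0609 -0.0608  0.1382  0.1381  0.0585  0.0682  0.0871  0.0981
  0.1005]
```

View pics/ov3.png

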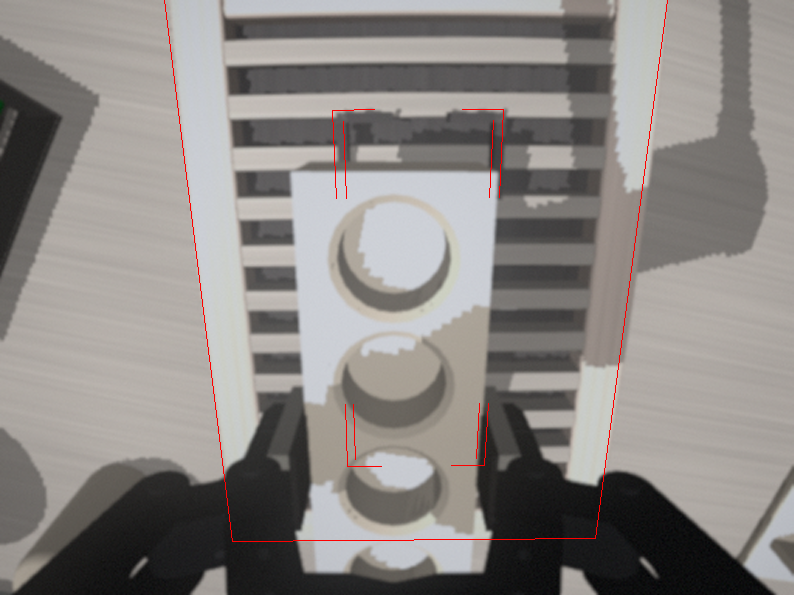

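Emit:
drive_tool(
  motion="0 0 -0.3 0.002 0.005 0.012 40; 0 0 -0.2 0.0015 0.004 0.015 40; 0 0 0 0.0005 0.001 0.01 40; 0 0 0 0 0 0.004 40; 0 0 0 0 0 0 40",
)

```text
clock: 34.7
position: [0.5308, 0.3397, 0.1268]
ee_rot: [-0.0, -0.106, 0.994, -0.001]
contact_force: [-0.4, 0.9, -2.5]
width: 0.0452
```

```bash
sed -i 's/BC=np.array(\[.5268,.339\])/BC=np.array([.5266,.3398])/; s/mx=.0026/mx=.003/' bay.py; python3 - <<'E'
from bay import *
p,Rm,s=cur();print(p,s['contact_force'],s['clock'],s['width'],Rm[:,2],np.degrees(np.arctan2(Rm[1,0],Rm[0,0])))
rows([(*place(.11),1)],hand=40)
grab('wrist','w15');inhand('w15',p,Rm);overlay('w15',BC,BA,'ov4',1.55,(0,0,512,384))
E
```

```text
[0.53084245 0.33968203 0.12680694] [-0.426293    0.87153328 -2.51151668] 34.7 0.045165986337312176 [-6.86586092e-04 -1.32739842e-03 -9.99998883e-01] -167.85723509689706
1 -0.1 -0.1 -0.1 0.0011 0.0011 0.0355 40
top z tool -0.045739294579724074 slopes deg x,y [-0.39461169 -0.24458686]
width 0.04554530223454964 mid y at x=0 -0.00016702750107916637 yaw deg 0.12336644440215183 0.06915989083781762 0.17757299796648418
front end x 0.07325410151027974
```

View pics/ov4.png

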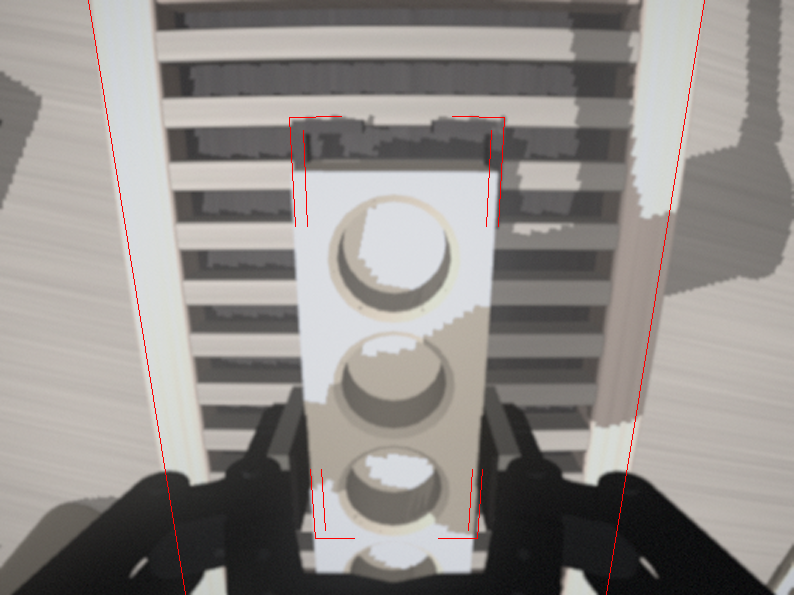

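Emit:
drive_tool(
  motion="0 0 0 0.0006 0.0006 0.008 40; 0 0 0 0.0003 0.0004 0.009 40; 0 0 0 0 0 0.006 40; 0 0 0 0 0 0.002 40; 0 0 0 0 0 0 40",
)

```text
clock: 35.38
position: [0.5304, 0.3407, 0.101]
ee_rot: [0.0, -0.106, 0.994, -0.0]
contact_force: [-0.3, -0.9, -1.0]
width: 0.0446
```

```bash
python3 - <<'E'
from bay import *
p,Rm,s=cur();print(p,s['contact_force'],s['clock'],s['width'],Rm[:,2],np.degrees(np.arctan2(Rm[1,0],Rm[0,0])))
rows([(*place(.11),1)],hand=40)
E
```

```text
[0.5303558  0.34066043 0.10099626] [-0.28334783 -0.87447664 -1.04852212] 35.375 0.044598926870864114 [ 1.03338228e-03 -5.05433459e-04 -9.99999338e-01] -167.86897327942984
1 -0.0 0.1 -0.1 0.0009 -0.0000 0.0097 40
```

Emit:
drive_tool(
  motion="0 0 0 0.0008 0 0.003 40; 0 0 0 0 0 0.003 40; 0 0 0 0 0 0.0015 40; 0 0 0 0 0 0.0005 40",
)

```text
clock: 35.88
position: [0.5299, 0.3406, 0.093]
ee_rot: [0.001, -0.106, 0.994, -0.0]
contact_force: [0.4, 0.1, -1.7]
width: 0.045
```

```bash
python3 - <<'E'
from bay import *
p,Rm,s=cur();print(p,s['contact_force'],s['clock'],s['width'],Rm[:,2],np.degrees(np.arctan2(Rm[1,0],Rm[0,0])))
rows([(*place(.11),1)],hand=40)
E
```

```text
[0.52987793 0.34063576 0.09301099] [ 0.40742759  0.09850573 -1.74190139] 35.875 0.04502141208843081 [ 2.02890833e-03 -3.63361363e-05 -9.99997941e-01] -167.86849116253552
1 -0.0 0.1 -0.1 0.0004 -0.0001 0.0017 40
```

Emit:
drive_tool(
  motion="0 0 0 0 0 0.0012 40; 0 0 0 0 0 0.001 40; 0 0 0 0 0 0.0005 40",
)

```text
clock: 36.25
position: [0.53, 0.3407, 0.0918]
ee_rot: [0.002, -0.106, 0.994, 0.0]
contact_force: [-0.7, -0.4, 1.3]
width: 0.045
```

Emit:
drive_tool(
  motion="0 0 0 0 0 0.001 40; 0 0 0 0 0 0.0005 40",
)

```text
clock: 36.5
position: [0.53, 0.3407, 0.0917]
ee_rot: [0.002, -0.106, 0.994, 0.0]
contact_force: [-2.0, -0.4, 2.7]
width: 0.0451
```

Emit:
drive_tool(
  motion="0 0 0 0 0 0 58; 0 0 0 0 0 0 62; 0 0 0 0 0 0 66; 0 0 0 0 0 -0.005 66; 0 0 0 0 0 -0.015 70; 0 0 0 0 0 -0.025 75; 0 0 0 0 0 -0.03 75; 0 0 0 0 0 -0.03 75; 0 0 0 0 0 -0.01 75; 0 0 0 0 0 0 75",
)

```text
clock: 37.75
position: [0.5308, 0.3412, 0.2136]
ee_rot: [0.004, -0.106, 0.994, 0.001]
contact_force: [-0.6, 0.1, -0.7]
width: 0.0638
```

```bash
python3 - <<'E'
from bay import *
p,Rm,s=cur();print(p,s['contact_force'],s['clock'],s['width'])
grab('wrist','w16');overlay('w16',BC,BA,'ov5',1.55,(0,0,512,384))
P=cloud('w16');Z=P[:,:,2];b=np.radians(BA);ex=np.array([np.cos(b),np.sin(b)]);ey=np.array([-ex[1],ex[0]])
q=P[:,:,:2]-BC;lx=q@ex;ly=q@ey
m=(abs(lx)<.09)&(abs(ly)<.04)&(Z>.130)&(Z<.145)
r=cv2.minAreaRect((P[m][:,:2]*1000).astype(np.float32));print(m.sum(),np.percentile(Z[m],[5,50,95]),r)
c=np.array(r[0])/1000-BC;print('offset in bay',c@ex,c@ey)
A=np.c_[P[m],np.ones(m.sum())];cc=np.linalg.lstsq(A[:,[0,1,3]],A[:,2],rcond=None)[0];print('tilt',np.degrees(cc[:2]))
E
```

```text
[0.53076787 0.34120454 0.21364498] [-0.55446128  0.06040976 -0.74904076] 37.75 0.06377854825051224
7640 [0.13480571 0.13708538 0.13825839] ((526.9711303710938, 339.98760986328125), (139.89923095703125, 46.30484390258789), 12.150712013244629)
offset in bay 0.0004023953397303313 0.00010494381216612798
tilt [-0.12992511  0.018471  ]
```

View pics/ov5.png

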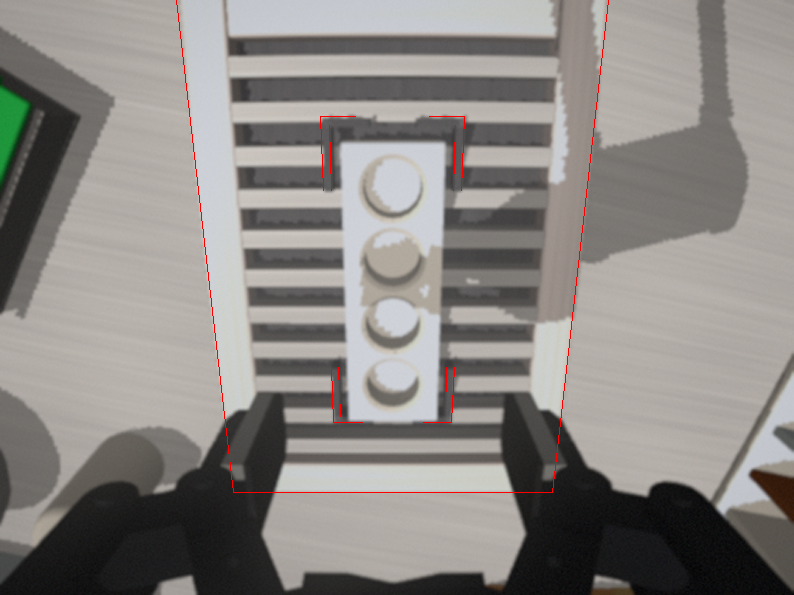

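```bash
python3 - <<'E'
from bay import *
p,Rm,s=cur()
a=loc('orange',.09,.035,.33,12);print(a[0],s['qpos'])
A=(p+[0,-.05,.09],down(190),3)
st=rows([A],hand=0);rows([(*a,17)],hand=0,start=st)
E
```

```text
[ 0.66261721 -0.36079145  0.30456816] [ 4.61809554e-01  3.52808768e-01  1.37527931e+00 -1.02673412e-03
  1.40593424e+00 -1.32061551e+00]
3 0.0 0.1 0.7 0.0033 -0.0163 -0.0300 0; 0.0 0.1 0.7 0.0031 -0.0163 -0.0300 0; 0.0 0.1 0.7 0.0030 -0.0164 -0.0300 0
17 -0.2 0.7 1.7 -0.0010 -0.0391 -0.0001 0; -0.2 0.7 1.7 -0.0021 -0.0391 -0.0002 0; -0.2 0.7 1.7 -0.0033 -0.0390 -0.0004 0; -0.2 0.7 1.7 -0.0044 -0.0389 -0.0005 0; -0.2 0.7 1.7 -0.0055 -0.0387 -0.0007 0; -0.2 0.7 1.7 -0.0066 -0.0386 -0.0009 0; -0.2 0.7 1.7 -0.0077 -0.0383 -0.0011 0; -0.2 0.7 1.7 -0.0088 -0.0381 -0.0013 0; -0.2 0.7 1.7 -0.0099 -0.0378 -0.0016 0; -0.2 0.7 1.7 -0.0110 -0.0375 -0.0018 0; -0.2 0.7 1.7 -0.0120 -0.0372 -0.0021 0; -0.2 0.7 1.7 -0.0131 -0.0368 -0.0023 0; -0.2 0.7 1.7 -0.0141 -0.0364 -0.0026 0; -0.2 0.7 1.7 -0.0151 -0.0360 -0.0029 0; -0.2 0.7 1.7 -0.0161 -0.0355 -0.0032 0; -0.2 0.7 1.7 -0.0171 -0.0350 -0.0035 0; -0.2 0.7 1.7 -0.0181 -0.0345 -0.0038 0
```

Emit:
drive_tool(
  motion="0 0 0 0 -0.005 -0.025 40; 0 0 1 0.003 -0.016 -0.035 0; 0 0 1 0.003 -0.025 -0.025 0; 0 0.5 1.7 0 -0.035 -0.01 0; 0 0.7 1.7 -0.002 -0.039 0 0; 0 0.7 1.7 -0.003 -0.039 0 0; 0 0.7 1.7 -0.004 -0.039 0 0; 0 0.7 1.7 -0.0055 -0.039 0 0; 0 0.7 1.7 -0.0065 -0.0385 0 0; 0 0.7 1.7 -0.008 -0.038 -0.001 0; 0 0.7 1.7 -0.009 -0.038 -0.001 0; 0 0.7 1.7 -0.01 -0.038 -0.001 0",
)

```text
clock: 39.3
position: [0.595, -0.0568, 0.2923]
ee_rot: [-0.068, 0.047, 0.997, -0.006]
contact_force: [-0.4, 0.2, 0.4]
width: -0.0002
```

```bash
python3 - <<'E'
from bay import *
p,Rm,s=cur();print(p,s['clock'],s['qpos'],Rm[:,2])
a=loc('orange',.09,.035,.33,12);print(a[0])
rows([(*a,8)],hand=0)
E
```

```text
[ 0.59498677 -0.05679855  0.29226182] 39.3 [-0.19064063  0.36305378  1.1778793  -0.03237629  1.73309105 -1.6702567 ] [-0.13572087 -0.00634269 -0.99072681]
[ 0.66261721 -0.36079145  0.30456816]
8 -0.4 0.5 1.6 -0.0117 -0.0371 -0.0024 0; -0.4 0.5 1.6 -0.0127 -0.0367 -0.0028 0; -0.4 0.5 1.6 -0.0137 -0.0363 -0.0032 0; -0.4 0.5 1.6 -0.0147 -0.0359 -0.0036 0; -0.4 0.5 1.6 -0.0156 -0.0355 -0.0040 0; -0.4 0.5 1.6 -0.0166 -0.0350 -0.0044 0; -0.4 0.5 1.6 -0.0175 -0.0345 -0.0048 0; -0.4 0.5 1.6 -0.0184 -0.0339 -0.0052 0
```

Emit:
drive_tool(
  motion="-0.4 0.5 1.6 -0.013 -0.037 -0.006 0; -0.4 0.5 1.6 -0.014 -0.037 -0.006 0; -0.4 0.5 1.6 -0.015 -0.036 -0.006 0; -0.4 0.5 1.6 -0.015 -0.036 -0.005 0; -0.4 0.5 1.6 -0.016 -0.035 -0.005 0; -0.4 0.5 1.6 -0.017 -0.034 -0.005 0; -0.4 0.5 1.5 -0.016 -0.025 -0.004 0; 0 0 0.5 -0.01 -0.012 -0.002 0; 0 0 0 0 0 0 0; 0 0 0 0 0 0 0",
)

```text
clock: 40.55
position: [0.6659, -0.3383, 0.2923]
ee_rot: [-0.112, 0.154, 0.981, 0.018]
contact_force: [0.8, -0.2, -0.6]
width: 0.0002
```

```bash
python3 - <<'E'
from bay import *
p,Rm,s=cur();print(p,s['clock'],s['qpos'],Rm[:,2],where('orange',p,Rm))
b=loc('orange',.085,.035,.205,12)
rows([(*b,5)],hand=0)
grab('scene','sc9')
E
```

```text
[ 0.66593231 -0.33833864  0.29229589] 40.55 [-0.53728019  0.70769331  0.58876186 -0.05628671  2.06715964 -1.81802896] [-0.21481875  0.07039497 -0.97411368] (np.float64(0.08653016681842371), np.float64(0.05737762918847259), np.float64(0.317622844803164))
5 -0.0 -0.2 0.1 -0.0048 -0.0045 0.0220 0; -0.0 -0.2 0.1 -0.0048 -0.0045 0.0220 0; -0.0 -0.2 0.1 -0.0047 -0.0045 0.0220 0; -0.0 -0.2 0.1 -0.0046 -0.0045 0.0221 0; -0.0 -0.2 0.1 -0.0046 -0.0045 0.0221 0
```

View pics/sc9.png

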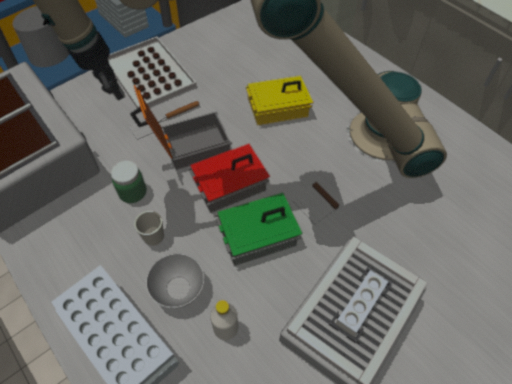

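Emit:
drive_tool(
  motion="0 0 0 -0.005 -0.006 0.022 0; 0 0 0 -0.005 -0.006 0.022 0; 0 0 0 -0.005 -0.006 0.022 0; 0 0 0 -0.004 -0.004 0.018 0; 0 0 0 -0.002 0 0.008 0; 0 0 0 0 0 0 0",
)

```text
clock: 41.35
position: [0.6587, -0.3522, 0.1995]
ee_rot: [-0.111, 0.15, 0.982, 0.018]
contact_force: [0.4, 0.6, 0.3]
width: -0.0001
```

```bash
python3 - <<'E'
from bay import *
p,Rm,s=cur();print(p,s['clock'],s['contact_force'],where('orange',p,Rm))
E
```

```text
[ 0.65865083 -0.35217781  0.19950556] 41.35 [0.39236357 0.57277756 0.3421772 ] (np.float64(0.08391336638265472), np.float64(0.04197409686727619), np.float64(0.2248499728444423))
```

Emit:
drive_tool(
  motion="0 0 0 0 0 0.012 0; 0 0 0 0.006 0 0.006 0; 0 0 0 0.015 0 0.003 0; 0 0 0 0.02 0 0.004 0; 0 0 0 0.02 0 0.004 0; 0 0 0 0.02 0 0.004 0; 0 0 0 0.02 0 0.004 0; 0 0 0 0.02 0 0.004 0; 0 0 0 0.018 0 0.004 0; 0 0 0 0.006 0 0.001 0; 0 0 0 0 0 0 0",
)

```text
clock: 42.72
position: [0.5092, -0.3041, 0.189]
ee_rot: [-0.105, 0.15, 0.983, 0.016]
contact_force: [-0.3, 0.5, -0.6]
width: 0.0001
```

```bash
python3 - <<'E'
from bay import *
p,Rm,s=cur();print(p,s['clock'],s['contact_force'],where('orange',p,Rm))
grab('scene','sc10')
E
```

```text
[ 0.5091832  -0.30411839  0.18902799] 42.725 [-0.32197033  0.48356534 -0.5575336 ] (np.float64(-0.07338762140536423), np.float64(0.04045571932596866), np.float64(0.2144400610049145))
```

View pics/sc10.png

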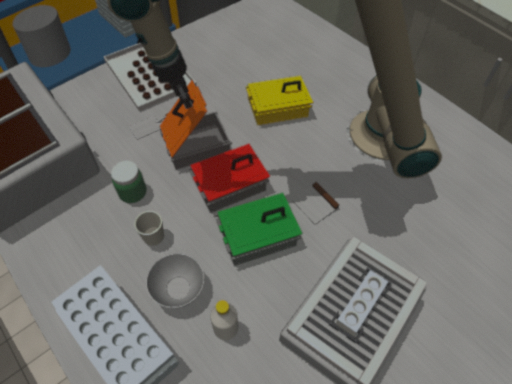

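Lid is sinking. Raise and back the tool off, let time pass, then check.

Emit:
drive_tool(
  motion="0 0 0 0 0 -0.02 0; 0 0 0 0 0 -0.03 0; 0 0 0 0.01 0 -0.03 0; 0 0 0 0.02 0 -0.015 0; 0 0 0 0.03 0 0 0; 0 0 0 0.03 0 0 0; 0 0 0 0.03 0 0 0; 0 0 0 0.02 0 0 0; 0 0 0 0 0 0 0; 0 0 0 0 0 0 0; 0 0 0 0 0 0 0; 0 0 0 0 0 0 0",
)

```text
clock: 44.28
position: [0.3971, -0.2692, 0.311]
ee_rot: [-0.106, 0.149, 0.983, 0.017]
contact_force: [0.2, 0.3, -1.2]
width: 0.0001
```

Emit:
drive_tool(
  motion="0 0 0 0 0 0 0; 0 0 0 0 0 0 0; 0 0 0 0 0 0 0; 0 0 0 0 0 0 0",
)

```text
clock: 44.78
position: [0.3978, -0.2694, 0.3102]
ee_rot: [-0.106, 0.149, 0.983, 0.017]
contact_force: [0.3, -0.7, 0.5]
width: 0.0002
```

```bash
python3 - <<'E'
from bay import *
p,Rm,s=cur();print(p,s['clock'],s['contact_force'])
grab('scene','sc11');grab('top','top1');crop('sc11',110,60,430,384,2,'sc11c')
P=cloud('top1');Q=cloud('top0');Z=P[:,:,2];
for n in BOX:
    h,a=BOX[n];ar=np.radians(a);ex=np.array([np.cos(ar),np.sin(ar)]);ey=np.array([-ex[1],ex[0]])
    for PP in(Q,P):
        q=PP[:,:,:2]-h[:2];lx=q@ex;ly=q@ey;z=PP[:,:,2]
        f=[np.median(z[(abs(lx+x)<.01)&(abs(ly-.03)<.02)&(z<.3)]) for x in(.17,.10,.03)];print(n,np.round(f,4))
b=np.radians(BA);ex=np.array([np.cos(b),np.sin(b)]);ey=np.array([-ex[1],ex[0]])
q=P[:,:,:2]-BC;lx=q@ex;ly=q@ey
m=(abs(lx)<.09)&(abs(ly)<.04)&(Z>.128)&(Z<.148)
r=cv2.minAreaRect((P[m][:,:2]*1000).astype(np.float32));print(m.sum(),np.percentile(Z[m],[5,50,95]),r)
E
```

```text
[ 0.39783071 -0.26944041  0.31016115] 44.775 [ 0.25713149 -0.72792516  0.45411927]
green [0.0658 0.0672 0.0672]
green [0.0659 0.0667 0.0673]
red [0.0665 0.0676 0.0675]
red [0.066  0.0677 0.0674]
orange [0.0662 0.0679 0.0678]
orange [   nan    nan 0.0681]
582 [0.13052173 0.13601822 0.13960706] ((526.82958984375, 337.7221374511719), (139.4801788330078, 49.99599075317383), 13.210538864135742)
  return _methods._mean(a, axis=axis, dtype=dtype,
  ret = ret.dtype.type(ret / rcount)
```

View pics/sc11c.png

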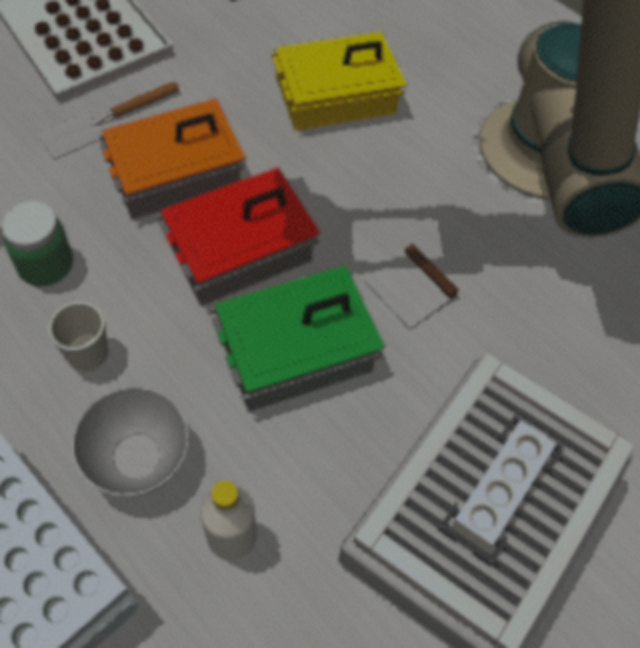

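View pics/top1.png

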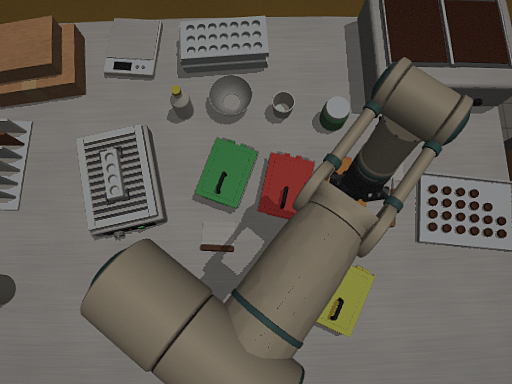

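```bash
python3 - <<'E'
from bay import *
for t in('sc0','sc11'):
    PP=cloud(t)
    for n in BOX:
        h,a=BOX[n];ar=np.radians(a);ex=np.array([np.cos(ar),np.sin(ar)]);ey=np.array([-ex[1],ex[0]])
        q=PP[:,:,:2]-h[:2];lx=q@ex;ly=q@ey;z=PP[:,:,2]
        print(t,n,np.round([np.median(z[(abs(lx+x)<.01)&(abs(ly-.03)<.02)&(z>.03)]) for x in(.17,.10,.03)],4))
a=load('sc0')['im'].astype(int);b=load('sc11')['im'].astype(int)
for n,(u,v) in dict(bowl=(176,280),bottle=(224,318),cup=(150,227),jar=(127,182),spat=(180,110),scr=(322,195)).items():
    d=abs(a-b)[v-22:v+22,u-22:u+22].max(2);print(n,(d>40).mean())
from rig import sign_off
E
```

```text
sc0 green [0.0669 0.0676 0.0677]
sc0 red [0.0677 0.068  0.0674]
sc0 orange [0.0673 0.0672 0.0665]
sc11 green [0.0671 0.0677 0.0677]
sc11 red [0.0671 0.0681 0.0674]
sc11 orange [0.0678 0.0671 0.0668]
bowl 0.0
bottle 0.0
cup 0.0
jar 0.0
spat 0.0
scr 0.13946280991735538
```

```bash
python3 -c "
from rig import sign_off;print(sign_off())"
```

```text
the job is handed in; nothing more can be done
None
```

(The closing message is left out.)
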